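Load, clamp and start the sieve shaker

TASK

Push every small steel sieve tube that is on the bench fully down onto a spigot of the shaker, one to a spigot, the right way up. Then swing the red hold-down bar across above them as far as it goes and screw its black hand nut clockwise, all the way down to its stop; set the timer wheel to 6, and only then press the green start button fully down and let it go. Leave the other things on the bench where they are.

Things in the scene. Friction and masses are not known exactly. Their poses are not given: they have to be found in the camera images.
- sieve1: small sieve: open-ended steel tube with vertical axis, outside diameter 48 mm, wall 4 mm, bore 40 mm, 70 mm tall, 120 g. A brass mesh disc closes the bore 30 to 33 mm above its lower end, so the lower end is a socket 30 mm deep. Stands upright on the bench at the start. Origin: centre of its lower end, z up along its axis. Two or three sieves are there (absent: None)
- sieve2: a second sieve, same as sieve1
- sieve3: a third sieve, same as sieve1
- shaker: the shaker, fixed to the bench: low white base with an aluminium deck, 130 (x) by 340 (y) by 40 mm high, origin at the centre of its underside. Its y axis runs along the row of three blue spigots; at its +y end, 120 mm from the origin, stands the steel post, axis vertical, top at 165 mm, on which the hold-down bar swings
- spigot1 (a point): centre of the foot of the spigot nearest the post, on the deck's surface (40 mm above the bench). Spigot: blue round stub of diameter 37 mm and height 24 mm, top 5 mm tapered to 29 mm; a sieve is home when its lower end rests on the deck. It is 90 mm from the post's axis; spigots are 75 mm apart
- spigot2 (a point): the same for the middle spigot (165 mm from the post)
- spigot3 (a point): the same for the spigot farthest from the post (240 mm from the post)
- swing (a joint): swing of the red hold-down bar about the post (rad): at 0 the bar points along the shaker's +x axis, away from the robot; at 1.571 (stop) it lies across above the spigots, along the shaker's -y axis (it closes clockwise seen from above). Stays where it is left; about 0.12 N m of friction
- bar_mid (a point): point on the top face of the red bar, on its centre line 150 mm from the post's axis; its x axis points along the bar away from the post. Bar: 30 mm wide, 14 mm thick, reaching from 22 mm behind the post's axis to 262 mm beyond it. With the nut unscrewed its underside is 126 mm above the bench, 16 mm over the tops of seated sieves (110 mm); with the nut fully down it is 1 mm above them
- nut (a joint): turn of the black hand nut (rad), 0 = fully unscrewed, growing clockwise seen from above; stop at 15.71 (2.5 turns), fully down. Each turn lowers nut and bar together by 6 mm. Friction 0.08 N m, it stays where it is left
- nut_grip (a point): on the nut's (vertical) axis, 25 mm above its underside and 12 mm below its top. The nut is a knurled black cylinder of diameter 50 mm and height 36 mm resting 1 mm above the bar, on the post; moves down with the nut. The post comes out at most 4 mm above it when it is fully down
- control: grey control box fixed to the bench, 110 (x) by 130 (y) by 60 mm high; origin at the centre of its underside. Timer wheel on its -y half, start button on its +y half
- timer_axis (a point): centre of the timer wheel, 55 mm above the bench; the wheel's axis is the control box's y axis, the point's axes are those of the box. White drum of radius 30 mm, 32 mm wide, half sunk in the box. Eight orange ribs across the drum, 28 mm wide, 4 mm thick, reaching to radius 38 mm, stand midway between the digits (22.5 degrees either side of the top when a digit is on top).
- timer (a joint): turn of the timer wheel (rad): it has digits 0 to 7 round it; the digit on top, between the two red marks, is the setting: value = digit x 0.7854, so 6 is 4.712. Grows as the top of the wheel moves along the box's +x; stops at 0 and 7. No clicks: friction 0.06 N m holds it where it is left. It should read 6 to within about a quarter of a step
- start (a joint): travel of the green start button (m): 0 up, 0.006 fully down; spring, 5 N fully down, comes back up by itself
- start_top (a point): centre of the top face of the green button (diameter 30 mm), pressed straight down
- sample_jar: bystander: small jar with cap, 48 mm diameter, 75 mm tall, among the sieves; origin under its centre
- beaker: bystander: clear beaker, 70 mm diameter, 85 mm tall
- sieve_brush: bystander: brush 170 mm long lying on the bench
- ref_weight: bystander: brass weight 40 mm diameter, 35 mm tall
- dish: bystander: white bowl 100 mm diameter, 30 mm tall
Things that resemble listed ones, but are neither listed nor needed, are in the scene too. Of the things shaped like the control, the grey one is meant.

How it is judged:
On the way, in this order (a step that is already met when the one before it is completed fails the run):
1. every sieve that is there is fully down on a spigot, with the hold-down bar still swung aside (((horizontal distance between sieve1 and spigot1 below 0.004 m and z of sieve1 in the frame of spigot1 below 0.003 m and angle between sieve1's own z axis and vertical below 0.06 rad) or (horizontal distance between sieve1 and spigot2 below 0.004 m and z of sieve1 in the frame of spigot2 below 0.003 m and angle between sieve1's own z axis and vertical below 0.06 rad) or (horizontal distance between sieve1 and spigot3 below 0.004 m and z of sieve1 in the frame of spigot3 below 0.003 m and angle between sieve1's own z axis and vertical below 0.06 rad)) and ((horizontal distance between sieve2 and spigot1 below 0.004 m and z of sieve2 in the frame of spigot1 below 0.003 m and angle between sieve2's own z axis and vertical below 0.06 rad) or (horizontal distance between sieve2 and spigot2 below 0.004 m and z of sieve2 in the frame of spigot2 below 0.003 m and angle between sieve2's own z axis and vertical below 0.06 rad) or (horizontal distance between sieve2 and spigot3 below 0.004 m and z of sieve2 in the frame of spigot3 below 0.003 m and angle between sieve2's own z axis and vertical below 0.06 rad)) and ((horizontal distance between sieve3 and spigot1 below 0.004 m and z of sieve3 in the frame of spigot1 below 0.003 m and angle between sieve3's own z axis and vertical below 0.06 rad) or (horizontal distance between sieve3 and spigot2 below 0.004 m and z of sieve3 in the frame of spigot2 below 0.003 m and angle between sieve3's own z axis and vertical below 0.06 rad) or (horizontal distance between sieve3 and spigot3 below 0.004 m and z of sieve3 in the frame of spigot3 below 0.003 m and angle between sieve3's own z axis and vertical below 0.06 rad)) and value of joint swing below 0.8 rad), for 0.2 s.
2. the bar is swung across over the seated sieves and the nut is screwed fully down (((horizontal distance between sieve1 and spigot1 below 0.004 m and z of sieve1 in the frame of spigot1 below 0.003 m and angle between sieve1's own z axis and vertical below 0.06 rad) or (horizontal distance between sieve1 and spigot2 below 0.004 m and z of sieve1 in the frame of spigot2 below 0.003 m and angle between sieve1's own z axis and vertical below 0.06 rad) or (horizontal distance between sieve1 and spigot3 below 0.004 m and z of sieve1 in the frame of spigot3 below 0.003 m and angle between sieve1's own z axis and vertical below 0.06 rad)) and ((horizontal distance between sieve2 and spigot1 below 0.004 m and z of sieve2 in the frame of spigot1 below 0.003 m and angle between sieve2's own z axis and vertical below 0.06 rad) or (horizontal distance between sieve2 and spigot2 below 0.004 m and z of sieve2 in the frame of spigot2 below 0.003 m and angle between sieve2's own z axis and vertical below 0.06 rad) or (horizontal distance between sieve2 and spigot3 below 0.004 m and z of sieve2 in the frame of spigot3 below 0.003 m and angle between sieve2's own z axis and vertical below 0.06 rad)) and ((horizontal distance between sieve3 and spigot1 below 0.004 m and z of sieve3 in the frame of spigot1 below 0.003 m and angle between sieve3's own z axis and vertical below 0.06 rad) or (horizontal distance between sieve3 and spigot2 below 0.004 m and z of sieve3 in the frame of spigot2 below 0.003 m and angle between sieve3's own z axis and vertical below 0.06 rad) or (horizontal distance between sieve3 and spigot3 below 0.004 m and z of sieve3 in the frame of spigot3 below 0.003 m and angle between sieve3's own z axis and vertical below 0.06 rad)) and value of joint swing above 1.5 rad and value of joint nut above 15.1 rad), for 0.2 s.
3. the start button is pressed fully down with the timer at 6 and the sieves clamped (all of step 2 and value of joint timer between 4.492 and 4.932 rad and value of joint start above 0.0045 m), for 0.05 s.
At the end, for the whole second after the job is handed in: Every sieve present stands upright on its own spigot (within 4 mm of its axis, lower end within 3 mm of the deck, tilt under 3.4 degrees) and at rest; bar swung across (over 1.5 rad) and nut at its stop (over 15.1 of 15.71 rad); timer at 6 (4.712 rad within 0.22); start button released (all of step 2 and value of joint timer between 4.492 and 4.932 rad and value of joint start below 0.002 m and linear speed of each of sieve1, sieve2, sieve3 below 0.02 m/s); the robot touches nothing.
It fails at once if a bystander was moved more than 4 cm (distance of any of sample_jar, beaker, sieve_brush, ref_weight, dish from where it was at the start of the episode above 0.04 m).
It fails at once if start was pressed before the nut was down and the timer stood at 6 (value of joint start above 0.003 m and not (value of joint swing above 1.5 rad and value of joint nut above 15.1 rad and value of joint timer between 4.492 and 4.932 rad)).
Of sieve1, sieve2, sieve3 only 2 to 3 are there at a start; the rules pass over those that are not, and their reading is None.
At some moment in a run one of sieve1, sieve2, sieve3 may be knocked a few centimetres aside while the robot is not near it.
It also fails if it takes over 210 s, if anything falls off the work surface, if the arm or the gripper's body presses on something with over 40 N, if the wrist force passes 120 N, or if a joint passes its speed limit or range.

ROBOT

A 6-joint arm with a two-finger parallel gripper is mounted at the origin on the work surface. World frame = base frame: x ahead of the robot, y to its left, z up, the work surface at z = 0. Lengths are in m, angles in rad, forces in N, time in s.
With the tool pointing down it reaches from about 0.375 to 0.9 m from the base axis. Payload 3.1 kg.
Tool frame: the origin (TCP) lies between the finger pads; the fingertips stand 19 mm ahead of it and the grasp point (between the pads) is the TCP; z points along the fingers, y is the direction in which the jaws open and shut (so a half turn about z gives the same grasp; the last joint's range is limited). The gripper opens to 85 mm and grips with 20 to 120 N. Pads are 22 mm wide; open, the fingers measure 114 mm over their backs; the gripper's body (76 mm by 85 mm) begins 54 mm behind the grasp point. The pads swing forward as they close: fully open they stand 13 mm farther back than shut.
Start: joints at [-1.351, 0.527, 1.433, -0, 1.181, -0.178], TCP at [0.242, -0.576, 0.25] pointing down, gripper open.
Joint ranges: [-3.08, 3.08], [-0.75, 2.2], [0.22, 2.44], [-1.43, 4.57], [0, 2.65], [-2.85, 2.85]. Speed limits (rad/s): [2.79, 2.79, 3.14, 3.14, 3.14, 3.14].

INTERFACE

Orientations are given as a unit quaternion [x, y, z, w].
In Python, from station import manip, optics, job gives the robot as it stands.
- The arm moves only by the shell command python3 -m inch 'ROWS' [OPENING] [FORCE]. ROWS is JSON, one flat list of numbers, 4 for each row, row after row: the shift along the world's x, y, z in cm, then the turn about the world's z in rad. A call has 1 to 20 rows; each row shifts and turns the commanded pose from where the row before left it; what a row does not reach is not made up. A row lasts 1/8 s, in which the tool goes at most 62.5 mm and 10.7 degrees, less where a joint would pass 70% of its speed; a pose out of reach is approached as far as the arm can. A call with a gripper value outside its range is refused whole. OPENING is the opening in per cent of the stroke, from 0 (shut) to 100 (fully open), set as the call begins (- or left out, the last holds). The fingers move at their own pace and stop on an object; FORCE is the grip in N (left out, the last holds). Time passes only in rows, so rows that do not move let the fingers close. It gives the time, the measured TCP pose, the force and the opening at its end, in the units of the state.
- manip.sense(): the state, without advancing time (a new reading comes with each control period).
- optics.snapshot(name): name is "scene" or "top" or "wrist"; returns (picture, depth): 420x560x3 uint8, red, green, blue; 420x560 float32, m along the optical axis (not along the pixel's ray), 0 where there is no reading.
- optics.camera_model(name): a dict with "mtx" (3x3 intrinsics, pixels), "dist_coeffs" ([k1, k2, p1, p2, k3] as OpenCV has them; the pictures are not rectified), "camera_from_world" (4x4, takes a point from world to camera coordinates); the wrist camera has in their place "tool_from_camera" (4x4, takes a point from camera to tool coordinates, whose origin is the TCP and whose axes are the flange's). Camera axes: x right, y up, looking along -z (the intrinsics and any distortion apply to the point x, -y, -z); pixel columns grow to the right and rows downward; lengths in m; the calibration is good to about 2 mm. A picture is of the moment at which its call begins: read the wrist's pose just before it. camera_model takes no time and is no camera call.
- job.sign_off(): hands the job in, once; it reports no verdict.
The state is a dict: "t": time; "q": joint angles; "qd": joint speeds; "tau": joint torques, N m; "tcp_pos": TCP position; "tool_rot": TCP orientation; "force": force on the tool from outside, world axes, zero at the start; "ft_torque": the same for the moment, N m; "finger_gap": opening from 0.0 (shut) to 1.0 (fully open).
Only numpy, scipy, OpenCV 4.12 (cv2) and the standard library are available. Lean on these libraries where they do the work, as an engineer would, in place of code of your own. Each camera call takes 0.05 s, during which the arm holds its last target.

## Working session

There is one attempt and no reset: what is moved stays moved. The work goes in short steps, Python scripts to look and compute and a shell command to move; the robot and the scene stay as the last step left them, time stands still between calls to the robot, and variables do not carry over. Pictures are saved under pics/ and viewed, and the job is handed in when it is done.

```bash
ls; mkdir -p pics
cat > h.py <<'E'
import numpy as np, cv2
from station import manip, optics, job
def snap(name):
    s=manip.sense(); p,d=optics.snapshot(name); return s,p,d
def save(p,f,s=1.0,crop=None):
    if crop: x0,y0,x1,y1=crop; p=p[y0:y1,x0:x1]
    if s!=1: p=cv2.resize(p,None,fx=s,fy=s,interpolation=cv2.INTER_CUBIC)
    cv2.imwrite('pics/'+f,cv2.cvtColor(p,cv2.COLOR_RGB2BGR))
from scipy.spatial.transform import Rotation as R
def cam(name,s=None):
    m=optics.camera_model(name); K=np.array(m['mtx']); D=np.array(m['dist_coeffs'],float)
    if name=='wrist':
        T=np.eye(4);T[:3,:3]=R.from_quat(s['tool_rot']).as_matrix();T[:3,3]=s['tcp_pos']
        W=T@np.array(m['tool_from_camera'])
    else: W=np.linalg.inv(np.array(m['camera_from_world']))
    return K,D,W   # W: world_from_camera
def ray(name,uv,s=None):
    K,D,W=cam(name,s); uv=np.array(uv,float).reshape(-1,1,2)
    n=cv2.undistortPoints(uv,K,D).reshape(-1,2)
    d=np.c_[n[:,0],-n[:,1],-np.ones(len(n))]
    return W[:3,3], d@W[:3,:3].T   # depth along axis scale
def onplane(name,uv,z,s=None):
    o,d=ray(name,uv,s); return o+d*((z-o[2])/d[:,2])[:,None]
def cloud(name,depth,s=None):
    h,w=depth.shape; u,v=np.meshgrid(np.arange(w),np.arange(h))
    o,d=ray(name,np.c_[u.ravel(),v.ravel()],s)
    return (o+d*depth.ravel()[:,None]).reshape(h,w,3)
def proj(name,P,s=None):
    K,D,W=cam(name,s); P=np.atleast_2d(P); c=(P-W[:3,3])@W[:3,:3]
    c=c*[1,-1,-1]; return cv2.projectPoints(c.reshape(-1,1,3),np.zeros(3),np.zeros(3),K,D)[0].reshape(-1,2)
E
python3 - <<'E'
from h import *
for n in ['scene','top','wrist']:
    s,p,d=snap(n); save(p,n+'0.png',1.4); np.savez(n+'0.npz',p=p,d=d)
    K,D,W=cam(n,s); print(n,K[0,0],D,W[:3,3].round(3),(d==0).mean())
print(s)
E
```

```text
pics
scene 480.4101222470996 [-0.15676797  0.          0.          0.          0.        ] [1.287 0.142 1.23 ] 0.0038520408163265304
top 415.172824318062 [-0.10549422  0.          0.          0.          0.        ] [ 0.317 -0.013  1.332] 0.0038945578231292517
wrist 312.84824946927023 [-0.00087223  0.          0.          0.          0.        ] [ 0.303 -0.549  0.373] 0.004056122448979592
{'t': 0.1, 'q': array([-1.35151222e+00,  5.28365756e-01,  1.43372952e+00,  2.94233228e-05,
        1.18144732e+00, -1.78495140e-01]), 'qd': array([-0.00129665, -0.00077569, -0.00200792,  0.00116282,  0.00081037,
        0.00079287]), 'tau': array([-2.96401422e-04, -4.43303883e+01, -1.78586304e+01, -2.00598943e-04,
        3.82524566e-03,  2.83288648e-05]), 'tcp_pos': array([ 0.24201319, -0.57559743,  0.24945024]), 'tool_rot': array([ 9.80287211e-01,  1.97575384e-01, -6.28043853e-06, -9.75050321e-04]), 'force': array([ 0.13784244,  0.5253021 , -0.37290494]), 'ft_torque': array([ 0.03528485, -0.01553165,  0.00857918]), 'finger_gap': 0.996385694803449}
```

View pics/scene0.png

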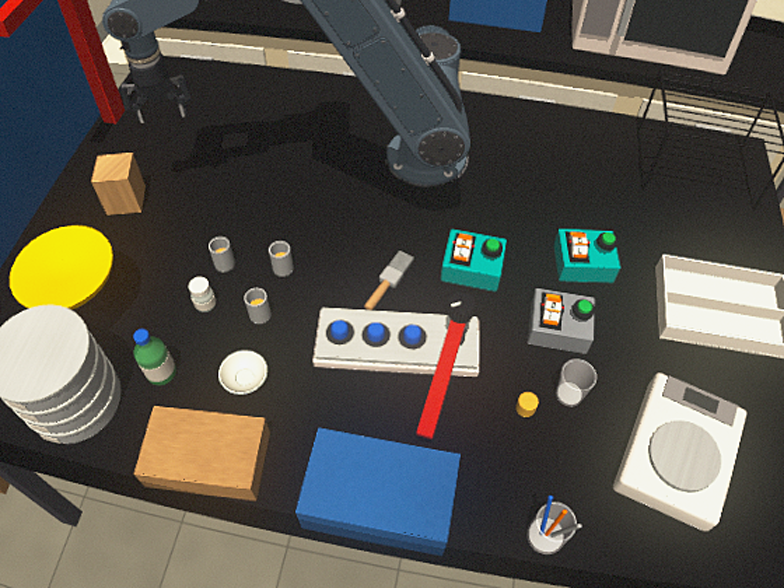

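View pics/top0.png

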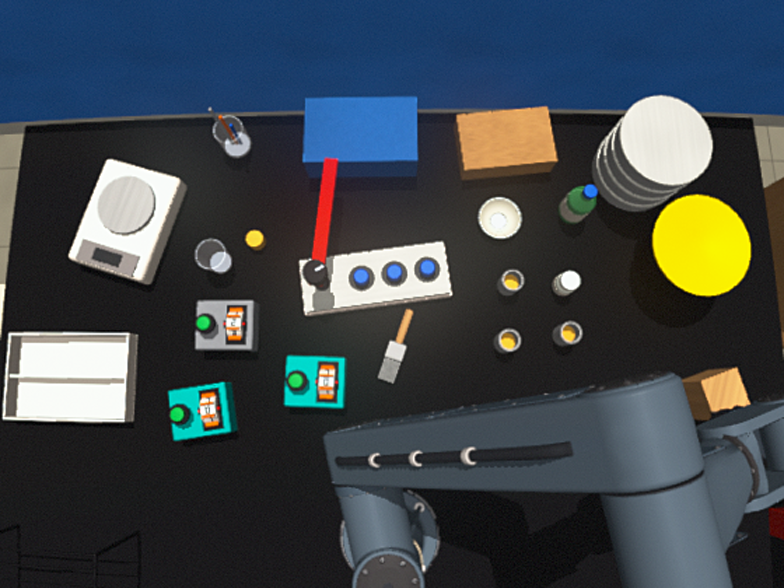

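View pics/wrist0.png

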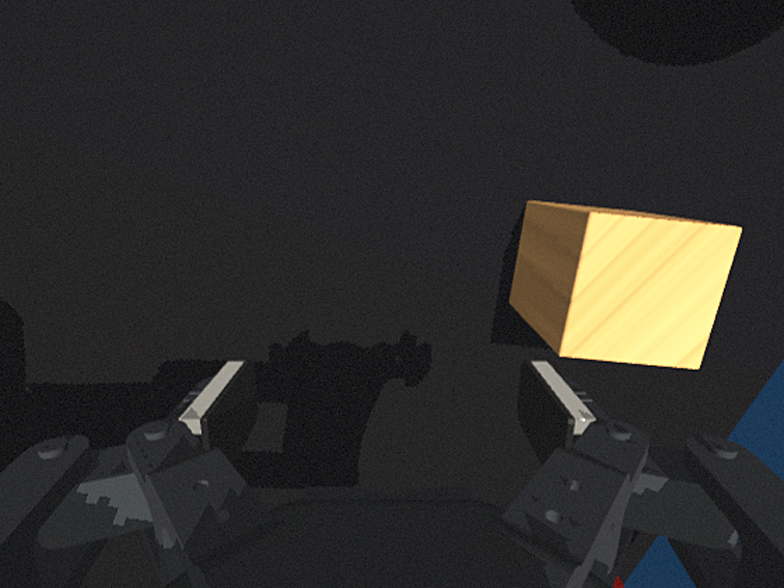

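The scene (1.4x pixels of the top view) shows three sieves with brass mesh at (512,282), (509,341) and (569,333). The white-capped jar is at (567,282). The shaker has its spigots at (361,278), (394,272) and (427,268), and the bar points away from the robot. There are three control boxes: grey at (226,325), teal at (315,381) and teal at (202,411). The grey one is the one meant.

```bash
cat > meas.py <<'E'
from h import *
def comps(mask,C,zlo,zhi,lab):
    n,L,st,ce=cv2.connectedComponentsWithStats(mask.astype(np.uint8))
    for i in range(1,n):
        if st[i,4]<15: continue
        q=C[L==i]; z=q[:,2]
        print(lab,'px',ce[i].round(1),'n',st[i,4],'med',np.median(q,0).round(4),'min',q.min(0).round(3),'max',q.max(0).round(3))
E
python3 - <<'E'
from meas import *
for n in ['top','scene']:
    f=np.load(n+'0.npz');p=f['p'];d=f['d'];C=cloud(n,d)
    hsv=cv2.cvtColor(p,cv2.COLOR_RGB2HSV)
    H,S,V=[hsv[...,i].astype(int) for i in range(3)]
    z=C[...,2]; box=(C[...,0]>.25)&(C[...,0]<1.0)&(C[...,1]>-.7)&(C[...,1]<.5)
    print('==',n,'bench z',np.median(z[(C[...,0]>.3)&(C[...,0]<.8)&(abs(C[...,1])<.4)]).round(4))
    comps((H>105)&(H<130)&(S>150)&(V>60)&box&(z<.1)&(z>.045),C,0,0,'blue')
    comps(((H<5)|(H>175))&(S>180)&(V>90)&box,C,0,0,'red')
    comps((H>45)&(H<75)&(S>120)&(V>60)&box,C,0,0,'green')
    comps((z>.062)&(z<.08)&box&(C[...,1]<-.1)&(C[...,1]>-.5)&(C[...,0]<.75),C,0,0,'h70')
    comps((H>12)&(H<28)&(S>120)&(V>120)&box&(C[...,1]<-.1)&(C[...,1]>-.5)&(z<.06),C,0,0,'mesh')
E
```

```text
== top bench z 0.0011
blue px [258.  94.] n 1980 med [0.9013 0.0551 0.098 ] min [ 0.829 -0.069  0.045] max [0.99 0.19 0.1 ]
blue px [305.  190.5] n 84 med [ 0.593  -0.0876  0.063 ] min [ 0.578 -0.104  0.054] max [ 0.609 -0.072  0.069]
blue px [281.3 193.6] n 81 med [ 0.5829 -0.0126  0.0625] min [ 0.568 -0.028  0.056] max [ 0.599 -0.     0.07 ]
blue px [257.5 196.8] n 80 med [0.5738 0.0608 0.0629] min [0.56  0.047 0.058] max [0.59  0.075 0.068]
red px [231.6 149.4] n 727 med [0.7041 0.1348 0.1385] min [ 0.317 -0.013 -0.002] max [0.821 0.159 1.332]
green px [412.4 137.5] n 36 med [ 0.7523 -0.4235  0.1062] min [ 0.726 -0.44   0.094] max [ 0.769 -0.415  0.12 ]
green px [423.7 144.7] n 18 med [ 0.7283 -0.46    0.1024] min [ 0.718 -0.467  0.094] max [ 0.742 -0.45   0.117]
green px [144.9 230.1] n 93 med [0.4673 0.4008 0.0977] min [ 0.317 -0.013  0.084] max [0.484 0.421 1.332]
green px [211.  271.4] n 95 med [0.3414 0.1961 0.0987] min [ 0.317 -0.013  0.081] max [0.359 0.211 1.332]
green px [126.1 295.6] n 93 med [0.2698 0.4501 0.098 ] min [0.257 0.436 0.086] max [0.285 0.471 0.104]
h70 px [
[... 3474 characters left out ...]
  0.062] max [ 0.47  -0.374  0.075]
h70 px [199.4 177.9] n 90 med [ 0.4265 -0.2661  0.0683] min [ 0.403 -0.289  0.062] max [ 0.45  -0.24   0.078]
h70 px [141.9 204.1] n 162 med [ 0.5617 -0.4036  0.0749] min [ 0.535 -0.426  0.062] max [ 0.581 -0.384  0.08 ]
h70 px [182.  212.2] n 102 med [ 0.5605 -0.2797  0.0681] min [ 0.534 -0.304  0.062] max [ 0.585 -0.254  0.075]
h70 px [118.7 254.8] n 28 med [ 0.739  -0.4091  0.0712] min [ 0.716 -0.417  0.063] max [ 0.749 -0.405  0.079]
mesh px [182.8 215.2] n 25 med [ 0.5492 -0.2849  0.0339] min [ 0.541 -0.298  0.027] max [ 0.557 -0.273  0.038]
mesh px [143.5 348.9] n 464 med [ 0.9677 -0.2585  0.035 ] min [ 0.957 -0.379  0.   ] max [ 0.981 -0.164  0.06 ]
```

```bash
python3 -m inch '[3.5,2.3,0,0.18, 3.5,2.3,0,0.18, 3.5,2.3,0,0.18, 3.5,2.3,0,0.18, 3.5,2.3,0,0.18, 3.5,2.3,0,0.18, 3.5,2.3,0,0.18, 0,0,0,0.04, 0,0,0,0, 0,0,0,0]' 100 40
python3 - <<'E'
from h import *
s,p,d=snap('wrist'); save(p,'w1.png',1.4); np.savez('w1.npz',p=p,d=d,pos=s['tcp_pos'],rot=s['tool_rot'])
print(s['tcp_pos'],R.from_quat(s['tool_rot']).as_matrix().round(3).tolist(),s['q'].round(3))
E
```

```text
t: 1.4
tcp_pos: [0.4867, -0.4153, 0.2501]
tool_rot: [0.661, 0.75, -0.0, -0.0]
force: [0.1, 1.1, 0.2]
finger_gap: 0.995
[ 0.48670893 -0.41533866  0.25008723] [[-0.125, 0.992, -0.0], [0.992, 0.125, 0.0], [0.0, -0.0, -1.0]] [-0.881  0.548  1.393 -0.     1.201 -1.007]
```

View pics/w1.png

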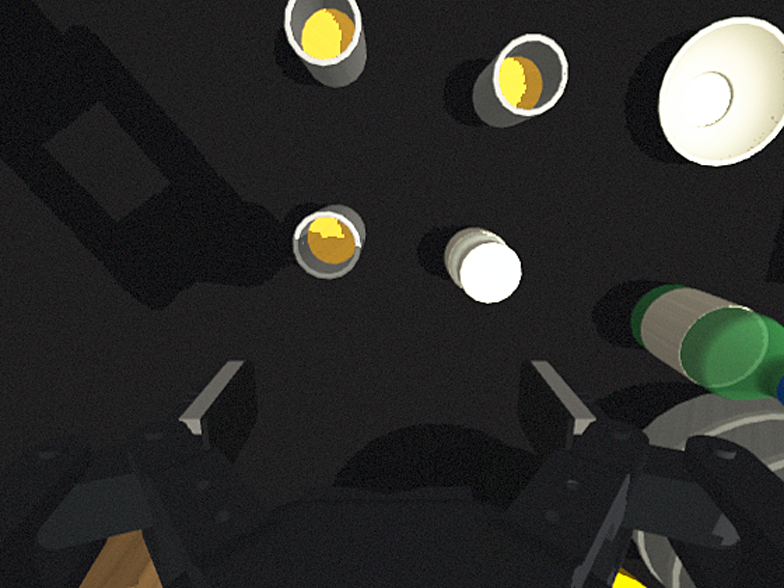

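The wrist view (1.4x) shows the three sieve rims at (323,28), (531,75) and (327,242). The jar's white cap is at (490,272). I'll measure the rims from this view.

```bash
cat >> h.py <<'E'
def circfit(q,r=None):
    from scipy.optimize import least_squares
    c0=np.r_[(q.min(0)[:2]+q.max(0)[:2])/2, r or .024]
    f=(lambda c:np.hypot(q[:,0]-c[0],q[:,1]-c[1])-c[2])
    s=least_squares(f,c0,loss='soft_l1',f_scale=.002); return s.x
def rims(name,d,s,zlo,zhi,box,lab=''):
    C=cloud(name,d,s); z=C[...,2]
    m=(z>zlo)&(z<zhi)&(C[...,0]>box[0])&(C[...,0]<box[1])&(C[...,1]>box[2])&(C[...,1]<box[3])&(d>0)
    n,L,st,ce=cv2.connectedComponentsWithStats(m.astype(np.uint8),connectivity=8)
    for i in range(1,n):
        if st[i,4]<40: continue
        q=C[L==i]; print(lab,'px',ce[i].round(0),'n',st[i,4],'fit',circfit(q).round(4),'mid',((q.min(0)+q.max(0))/2).round(4),'size',(q.max(0)-q.min(0)).round(3),'zmed',np.median(q[:,2]).round(4))
E
python3 - <<'E'
from h import *
f=np.load('w1.npz'); s=dict(tcp_pos=f['pos'],tool_rot=f['rot'])
rims('wrist',f['d'],s,.064,.078,(.35,.65,-.5,-.2),'w')
C=cloud('wrist',f['d'],s); print(np.median(C[100:240,20:60,2]))
f=np.load('top0.npz'); rims('top',f['d'],None,.062,.078,(.35,.65,-.5,-.2),'t')
E
```

```text
w px [231.  26.] n 681 fit [ 0.4279 -0.2652  0.0215] mid [ 0.4274 -0.2683  0.0686] size [0.048 0.04  0.009] zmed 0.07
w px [379.  53.] n 965 fit [ 0.5599 -0.2777  0.0217] mid [ 0.5605 -0.2771  0.0683] size [0.048 0.047 0.008] zmed 0.0699
w px [233. 175.] n 654 fit [ 0.4427 -0.4009  0.0216] mid [ 0.4422 -0.4012  0.0683] size [0.047 0.047 0.009] zmed 0.0702
w px [349. 194.] n 1556 fit [ 0.5571 -0.4044  0.0154] mid [ 0.558  -0.4052  0.071 ] size [0.043 0.043 0.014] zmed 0.0755
0.0004016670931274169
t px [365. 200.] n 59 fit [ 0.5602 -0.2768  0.022 ] mid [ 0.5599 -0.2755  0.0677] size [0.045 0.043 0.011] zmed 0.0683
t px [406. 200.] n 147 fit [ 0.5574 -0.4028  0.0156] mid [ 0.5572 -0.4034  0.0701] size [0.041 0.041 0.015] zmed 0.0736
t px [407. 237.] n 71 fit [ 0.4428 -0.3992  0.0205] mid [ 0.4431 -0.3999  0.0685] size [0.044 0.045 0.012] zmed 0.0679
t px [363. 243.] n 60 fit [ 0.4274 -0.2629  0.0212] mid [ 0.4265 -0.2621  0.0687] size [0.044 0.044 0.013] zmed 0.0687
```

```bash
python3 -m inch '[2.4,4.6,0,0, 2.4,4.6,0,0, 2.5,4.6,0,0, 0,0,-5,0, 0,0,-5,0, 0,0,-5,0, 0,0,-4.5,0, 0,0,0,0, 0,0,0,0]' 100 40
python3 -m inch '[0,0,0,0, 0,0,0,0, 0,0,0,0, 0,0,0,0, 0,0,0,0, 0,0,0,0]' 0 40
python3 -m inch '[0,0,5,0, 0,0,5,0, 0,0,5,0, 0,0,0,0, 0,0,0,0]'
python3 - <<'E'
from h import *
s,p,d=snap('wrist'); save(p,'w2.png',1.4); np.savez('w2.npz',p=p,d=d,pos=s['tcp_pos'],rot=s['tool_rot'])
print(s['tcp_pos'],s['q'].round(3))
rims('wrist',d,s,s['tcp_pos'][2]+.005,s['tcp_pos'][2]+.022,(.45,.65,-.35,-.2),'held')
rims('wrist',d,s,.061,.066,(.5,.65,-.15,.1),'spig')
E
```

```text
t: 2.58
tcp_pos: [0.5609, -0.2782, 0.0567]
tool_rot: [0.661, 0.75, 0.0, 0.001]
force: [0.1, -0.5, 0.8]
finger_gap: 0.992
t: 3.32
tcp_pos: [0.561, -0.2778, 0.0574]
tool_rot: [0.661, 0.751, 0.0, 0.002]
force: [-0.6, 0.6, 5.3]
finger_gap: 0.547
t: 3.95
tcp_pos: [0.5594, -0.2766, 0.2051]
tool_rot: [0.661, 0.751, -0.0, -0.001]
force: [-0.0, 0.2, -2.2]
finger_gap: 0.543
[ 0.55943218 -0.2766106   0.20510475] [-0.638  0.578  1.478 -0.     1.086 -0.765]
held px [276. 292.] n 6764 fit [ 0.5593 -0.274   0.0225] mid [ 0.5587 -0.2753  0.2186] size [0.073 0.048 0.017] zmed 0.2177
```

View pics/w2.png

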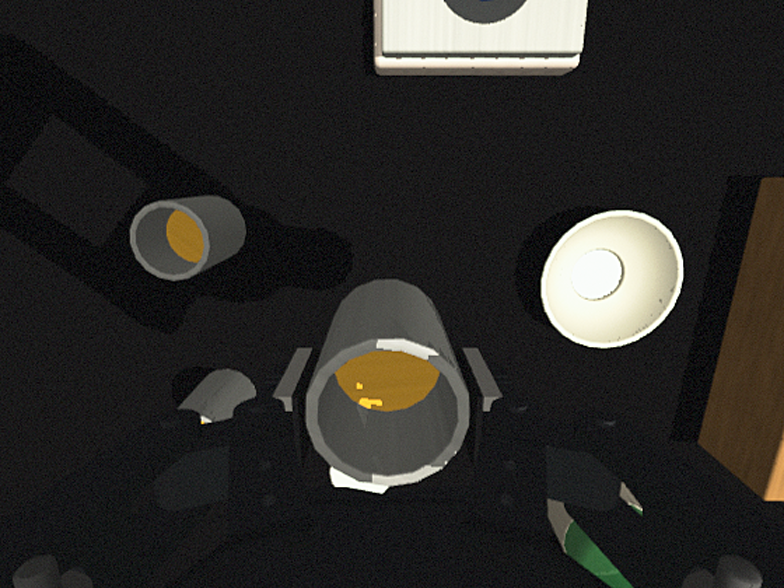

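```bash
python3 -m inch '[1.0,5,0,0, 1.0,5,0,0, 0,0,0,0, 0,0,0,0, 0,0,0,0]'
python3 - <<'E'
from h import *
s,p,d=snap('wrist'); save(p,'w3.png',1.4); np.savez('w3.npz',p=p,d=d,pos=s['tcp_pos'],rot=s['tool_rot'])
print(s['tcp_pos'],s['q'].round(3))
z=s['tcp_pos'][2]
rims('wrist',d,s,z+.010,z+.022,(.4,.75,-.3,-.1),'held')
rims('wrist',d,s,.061,.067,(.5,.65,-.15,.1),'spigtop')
C=cloud('wrist',d,s);hsv=cv2.cvtColor(p,cv2.COLOR_RGB2HSV)
m=(hsv[...,0]>105)&(hsv[...,0]<130)&(hsv[...,1]>150)&(hsv[...,2]>40)&(C[...,2]<.075)&(C[...,2]>.02)
n,L,st,ce=cv2.connectedComponentsWithStats(m.astype(np.uint8))
for i in range(1,n):
    if st[i,4]>100:
        q=C[L==i]; t=q[q[:,2]>.0615]; print(ce[i].round(),st[i,4],'top',len(t),t[:,:2].mean(0).round(4),((t.min(0)+t.max(0))/2).round(4),(t.max(0)-t.min(0)).round(3),np.median(t[:,2]))
dk=C[(C[...,2]>.035)&(C[...,2]<.045)]; print('deck',np.median(dk[:,2]),dk.min(0).round(3))
E
```

```text
t: 4.62
tcp_pos: [0.5798, -0.1783, 0.2045]
tool_rot: [0.661, 0.75, -0.0, -0.0]
force: [0.4, 0.1, -1.2]
finger_gap: 0.549
[ 0.57980468 -0.17827378  0.2045268 ] [-0.482  0.557  1.525 -0.     1.061 -0.608]
held px [277. 293.] n 5156 fit [ 0.5798 -0.1762  0.0226] mid [ 0.579  -0.1771  0.2205] size [0.073 0.048 0.012] zmed 0.2175
spigtop px [308.   7.] n 583 fit [ 0.5817 -0.0061  0.0204] mid [ 0.584  -0.0246  0.0637] size [0.032 0.014 0.005] zmed 0.0639
spigtop px [306.  98.] n 1470 fit [ 0.5921 -0.0886  0.0117] mid [ 0.5924 -0.0884  0.0639] size [0.035 0.035 0.006] zmed 0.0642
[306.  11.] 988 top 534 [ 0.5841 -0.0244] [ 0.584  -0.0246  0.0643] [0.032 0.014 0.006] 0.06400539225346447
[305.  98.] 1667 top 1406 [ 0.5922 -0.0884] [ 0.5923 -0.0881  0.0642] [0.034 0.034 0.005] 0.0642273251465039
deck 0.04053821183740325 [ 0.407 -0.423  0.035]
```

View pics/w3.png

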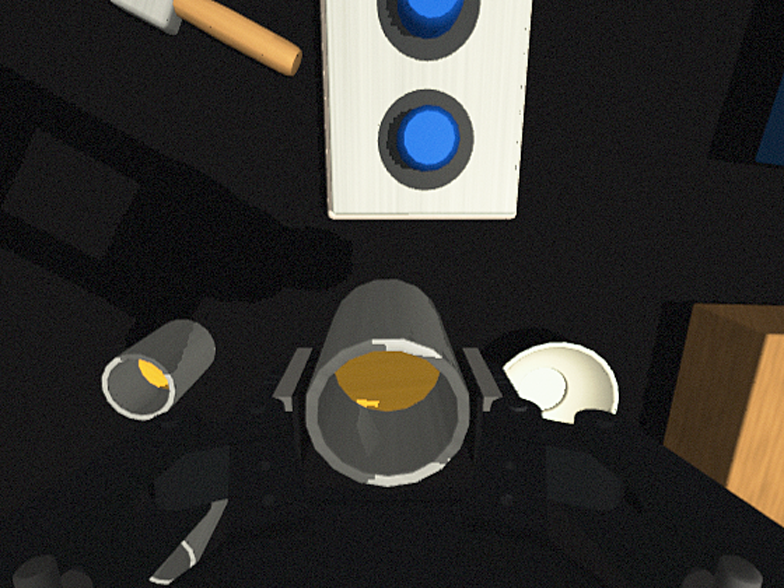

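```bash
python3 -m inch '[0.63,4.45,0,0, 0.63,4.45,0,0, 0,0,-3.5,0, 0,0,-3.5,0, 0,0,0,0, 0,0,0,0, 0,0,0,0]'
python3 - <<'E'
from h import *
s,p,d=snap('wrist'); save(p,'w4.png',1.4)
print(s['tcp_pos'],s['force'])
rims('wrist',d,s,.061,.067,(.5,.65,-.05,.1),'spigtop')
z=s['tcp_pos'][2];C=cloud('wrist',d,s);y=R.from_quat(s['tool_rot']).as_matrix()[:,1]
j=(C-s['tcp_pos'])@y
q=C[(C[...,2]>z+.0115)&(C[...,2]<z+.018)&(abs(j)<.0235)&(np.hypot(*(C[...,:2]-s['tcp_pos'][:2]).transpose(2,0,1))<.035)]
print(circfit(q)-np.r_[s['tcp_pos'][:2],0],((q.min(0)+q.max(0))/2-s['tcp_pos']).round(4))
E
```

```text
t: 5.55
tcp_pos: [0.5939, -0.089, 0.137]
tool_rot: [0.661, 0.75, 0.001, 0.002]
force: [0.3, -0.0, -2.0]
finger_gap: 0.551
[ 0.59390681 -0.08903368  0.13698367] [ 0.29385713 -0.0490537  -1.97858896]
spigtop px [274. 109.] n 2563 fit [ 0.583  -0.0139  0.0117] mid [ 0.5829 -0.014   0.0639] size [0.034 0.035 0.006] zmed 0.0642
[-0.00017072  0.00150718  0.02183953] [-0.0002  0.0012  0.0147]
```

View pics/w4.png

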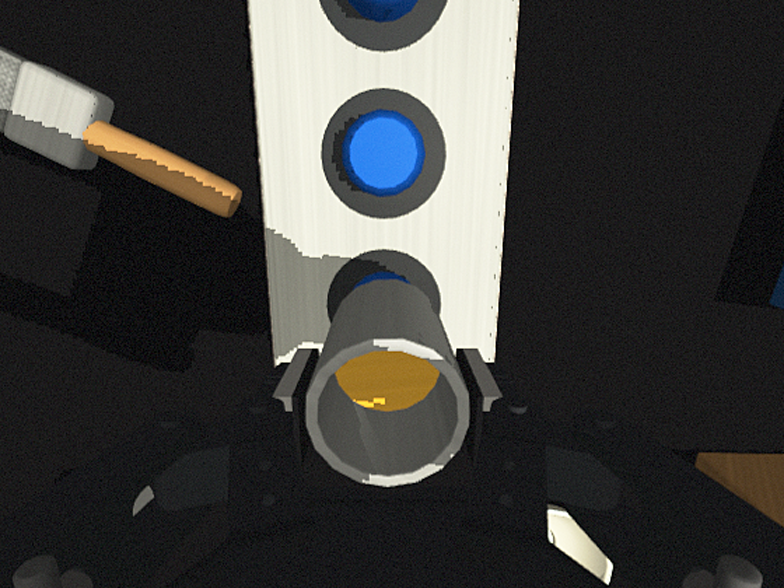

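```bash
python3 -m inch '[-0.12,-0.07,-1,0, 0,0,-1,0, 0,0,-1,0, 0,0,0,0, 0,0,0,0]'
python3 -m inch '[0,0,-0.5,0, 0,0,-0.5,0, 0,0,-0.3,0, 0,0,0,0, 0,0,0,0]'
```

```text
t: 6.22
tcp_pos: [0.5914, -0.0888, 0.1051]
tool_rot: [0.661, 0.751, -0.0, -0.0]
force: [-0.9, -0.6, -1.9]
finger_gap: 0.55
t: 6.85
tcp_pos: [0.5917, -0.0888, 0.0973]
tool_rot: [0.661, 0.751, 0.0, 0.001]
force: [-8.7, 2.7, 28.5]
finger_gap: 0.547
```

```bash
python3 -m inch '[0,0,0.2,0, 0,0,0,0, 0,0,0,0, 0,0,0,0, 0,0,5,0, 0,0,5,0, 0,0,4,0, -4,-5,0,0, -4,-6,0,0, -4,-6,0,0, -4,-6,0,0, 0,-4,0,0, 0,0,0,0, 0,0,0,0]' 100 40
python3 - <<'E'
from h import *
s,p,d=snap('wrist'); save(p,'w5.png',1.4); print(s['tcp_pos'])
rims('wrist',d,s,.064,.078,(.35,.65,-.5,-.2),'w')
s,p,d=snap('scene'); save(p,'s5.png',2.5,(100,140,420,340));
rims('scene',d,None,.064,.078,(.35,.65,-.5,-.2),'s')
rims('scene',d,None,.1,.115,(.55,.63,-.12,.08),'seated')
E
```

```text
t: 8.6
tcp_pos: [0.4481, -0.333, 0.2337]
tool_rot: [0.661, 0.75, 0.0, -0.001]
force: [-0.3, 0.3, -0.7]
finger_gap: 0.998
[ 0.4481399  -0.33297167  0.23372405]
w px [262. 120.] n 765 fit [ 0.4276 -0.2643  0.0216] mid [ 0.4275 -0.2641  0.0681] size [0.047 0.047 0.008] zmed 0.0702
w px [262. 263.] n 686 fit [ 0.4424 -0.4002  0.0217] mid [ 0.4424 -0.4008  0.0683] size [0.047 0.048 0.009] zmed 0.0701
w px [363. 280.] n 548 fit [ 0.5621 -0.4026  0.0211] mid [ 0.5463 -0.4053  0.0709] size [0.019 0.041 0.014] zmed 0.0752
s px [156. 176.] n 73 fit [ 0.4447 -0.4011  0.0219] mid [ 0.4451 -0.401   0.0688] size [0.048 0.048 0.009] zmed 0.0682
s px [199. 178.] n 83 fit [ 0.4276 -0.2642  0.0219] mid [ 0.4274 -0.2633  0.0705] size [0.051 0.049 0.013] zmed 0.0696
s px [142. 204.] n 145 fit [ 0.5599 -0.4039  0.016 ] mid [ 0.5577 -0.4055  0.0711] size [0.046 0.042 0.014] zmed 0.0745
seated px [241. 224.] n 107 fit [ 0.5915 -0.0883  0.0213] mid [ 0.5912 -0.0883  0.1071] size [0.048 0.044 0.014] zmed 0.1079
```

View pics/s5.png

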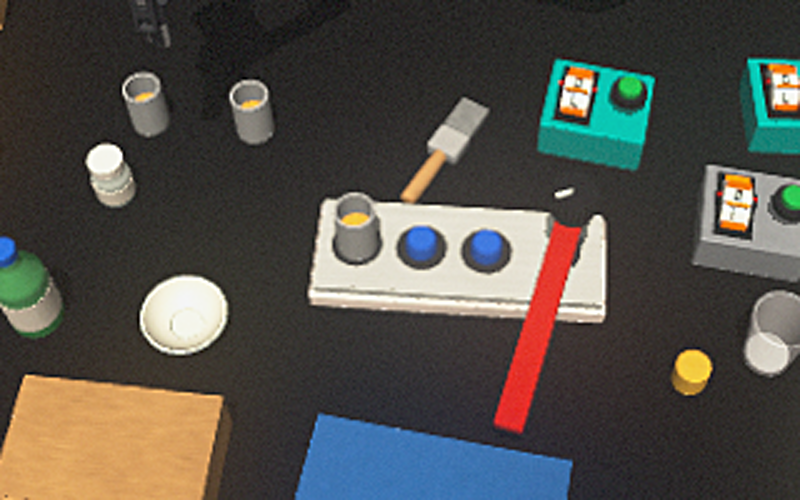

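View pics/w5.png

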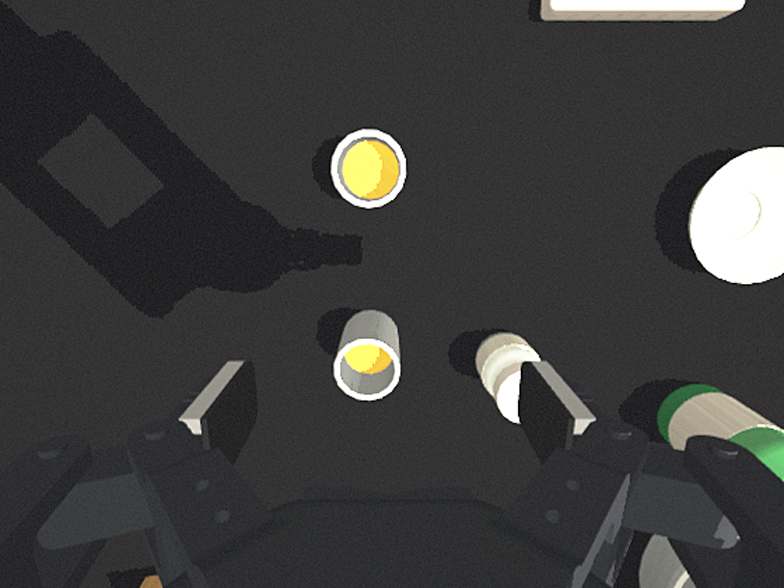

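The first sieve is seated on the far spigot, with its rim at about z 0.108-0.110. The other two are unmoved. Next I'll grasp the one at (368,168) in the wrist view.

```bash
python3 -m inch '[-1.0,3.4,0,0, -1.0,3.4,0,0, 0,0,-5,0, 0,0,-5,0, 0,0,-5,0, 0,0,-2.75,0, 0,0,0,0, 0,0,0,0]' 100 40
python3 -m inch '[0,0,0,0, 0,0,0,0, 0,0,0,0, 0,0,0,0, 0,0,0,0, 0,0,0,0]' 0 40
python3 -m inch '[0,0,5,0, 0,0,5,0, 0,0,5,0, 5,5,0,0, 5,5,0,0, 5,5,0,0, 0,5,0,0, 0,0,0,0, 0,0,0,0, 0,0,0,0]'
cat > held.py <<'E'
from h import *
import sys
s,p,d=snap('wrist'); save(p,sys.argv[1],1.4)
print('tcp',s['tcp_pos'].round(4),s['force'].round(1))
rims('wrist',d,s,.061,.067,(.5,.65,-.15,.1),'spigtop')
z=s['tcp_pos'][2];C=cloud('wrist',d,s);y=R.from_quat(s['tool_rot']).as_matrix()[:,1]
j=(C-s['tcp_pos'])@y
q=C[(C[...,2]>z+.0105)&(C[...,2]<z+.018)&(abs(j)<.0235)&(np.hypot(*(C[...,:2]-s['tcp_pos'][:2]).transpose(2,0,1))<.035)]
print('held off',circfit(q)-np.r_[s['tcp_pos'][:2],0],((q.min(0)+q.max(0))/2-s['tcp_pos']).round(4))
E
python3 held.py w6.png
```

```text
t: 9.7
tcp_pos: [0.4292, -0.2654, 0.0577]
tool_rot: [0.66, 0.751, -0.0, 0.001]
force: [-0.4, -0.9, 0.3]
finger_gap: 1.004
t: 10.45
tcp_pos: [0.4289, -0.2661, 0.0581]
tool_rot: [0.661, 0.75, 0.0, 0.001]
force: [-0.4, 0.9, 5.8]
finger_gap: 0.543
t: 11.7
tcp_pos: [0.561, -0.0844, 0.207]
tool_rot: [0.661, 0.75, -0.0, 0.0]
force: [-0.2, -0.3, -0.8]
finger_gap: 0.539
tcp [ 0.561  -0.0844  0.207 ] [-0.2 -0.3 -0.8]
spigtop px [316.  23.] n 1709 fit [0.5731 0.0596 0.0117] mid [0.5733 0.0597 0.0639] size [0.034 0.035 0.006] zmed 0.0641
spigtop px [313. 124.] n 1344 fit [ 0.5826 -0.0138  0.0117] mid [ 0.5832 -0.0138  0.064 ] size [0.035 0.034 0.006] zmed 0.0642
spigtop px [302. 189.] n 51 fit [ 0.5918 -0.0884  0.0241] mid [ 0.5847 -0.0704  0.064 ] size [0.028 0.013 0.006] zmed 0.0642
held off [-0.00022109  0.00287979  0.02187576] [-0.0001  0.0024  0.0143]
```

View pics/w6.png

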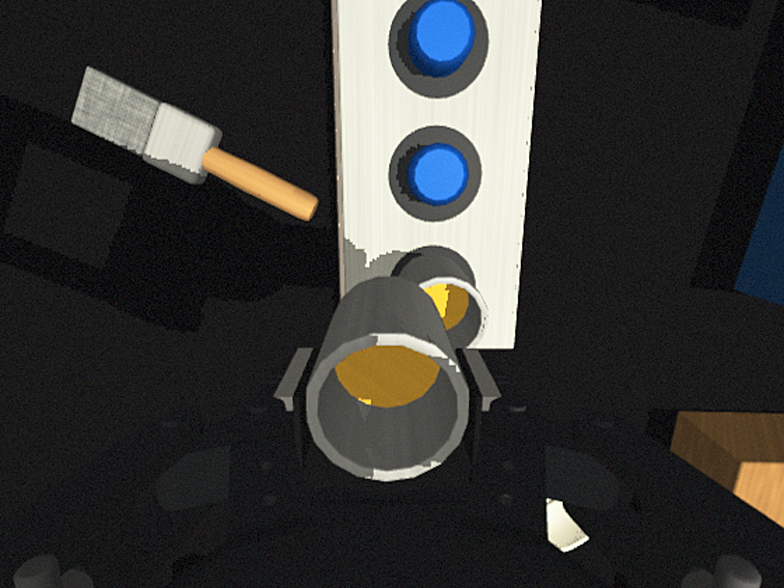

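```bash
python3 -m inch '[1.1,3.4,0,0, 1.1,3.4,0,0, 0,0,-3.5,0, 0,0,-3.5,0, 0,0,0,0, 0,0,0,0, 0,0,0,0]'
python3 held.py w7.png
```

```text
t: 12.62
tcp_pos: [0.5843, -0.0158, 0.1385]
tool_rot: [0.661, 0.75, 0.001, 0.002]
force: [0.5, 0.4, -1.0]
finger_gap: 0.54
tcp [ 0.5843 -0.0158  0.1385] [ 0.5  0.4 -1. ]
spigtop px [274. 108.] n 2541 fit [0.5735 0.0604 0.0117] mid [0.5733 0.0605 0.0638] size [0.035 0.034 0.006] zmed 0.0642
held off [-0.00026056  0.00285882  0.02187585] [-0.0001  0.0024  0.0142]
```

View pics/w7.png

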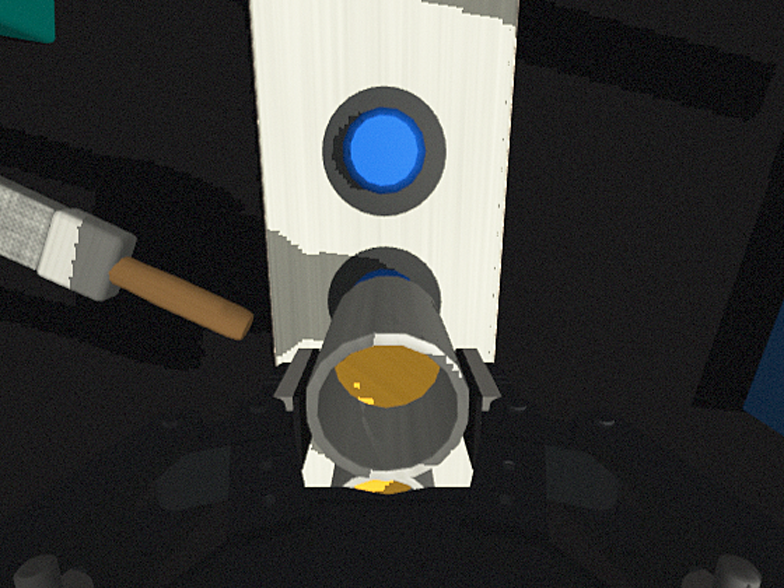

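```bash
python3 -m inch '[-0.10,-0.06,-1,0, 0,0,-1,0, 0,0,-1,0, 0,0,0,0, 0,0,0,0]'
python3 -m inch '[0,0,-0.5,0, 0,0,-0.5,0, 0,0,-0.3,0, 0,0,0,0, 0,0,0,0]'
```

```text
t: 13.3
tcp_pos: [0.5819, -0.0156, 0.1066]
tool_rot: [0.661, 0.751, -0.0, -0.0]
force: [0.2, -0.5, -1.4]
finger_gap: 0.544
t: 13.92
tcp_pos: [0.5821, -0.0157, 0.098]
tool_rot: [0.661, 0.751, 0.0, 0.001]
force: [-7.0, 1.1, 26.0]
finger_gap: 0.541
```

```bash
python3 -m inch '[0,0,0.2,0, 0,0,0,0, 0,0,0,0, 0,0,0,0, 0,0,5,0, 0,0,5,0, 0,0,4,0, 0,-6,0,0, -2,-6,0,0, -2,-6,0,0, -2,-6,0,0, -2,-6,0,0, -2,-6,0,0, -2,-6,0,0, 0,-3,0,0, 0,0,0,0, 0,0,0,0, 0,0,0,0]' 100 40
python3 - <<'E'
from h import *
s,p,d=snap('wrist'); save(p,'w8.png',1.4); print(s['tcp_pos'])
rims('wrist',d,s,.064,.078,(.35,.65,-.5,-.2),'w')
s,p,d=snap('scene'); save(p,'s8.png',2.5,(100,140,420,340));
rims('scene',d,None,.064,.078,(.35,.65,-.5,-.2),'s')
rims('scene',d,None,.1,.115,(.55,.63,-.12,.08),'seated')
E
```

```text
t: 16.18
tcp_pos: [0.4638, -0.4596, 0.2356]
tool_rot: [0.66, 0.751, 0.0, -0.001]
force: [0.0, -0.4, 1.0]
finger_gap: 0.998
[ 0.46383412 -0.45959999  0.23559755]
w px [260. 132.] n 745 fit [ 0.4424 -0.4012  0.0216] mid [ 0.4422 -0.4011  0.0683] size [0.047 0.047 0.009] zmed 0.0701
w px [387. 154.] n 1917 fit [ 0.5566 -0.4049  0.0155] mid [ 0.558  -0.4053  0.0709] size [0.043 0.043 0.014] zmed 0.0754
s px [156. 176.] n 69 fit [ 0.444  -0.4003  0.0223] mid [ 0.4441 -0.4009  0.0701] size [0.051 0.049 0.012] zmed 0.0686
s px [142. 204.] n 150 fit [ 0.5592 -0.4052  0.0167] mid [ 0.5585 -0.4061  0.0713] size [0.045 0.042 0.013] zmed 0.074
seated px [242. 225.] n 110 fit [ 0.5918 -0.0884  0.0212] mid [ 0.5915 -0.0886  0.1075] size [0.048 0.045 0.015] zmed 0.1082
seated px [268. 226.] n 117 fit [ 0.5823 -0.0157  0.0218] mid [ 0.5822 -0.0159  0.1075] size [0.049 0.048 0.014] zmed 0.1084
```

View pics/s8.png

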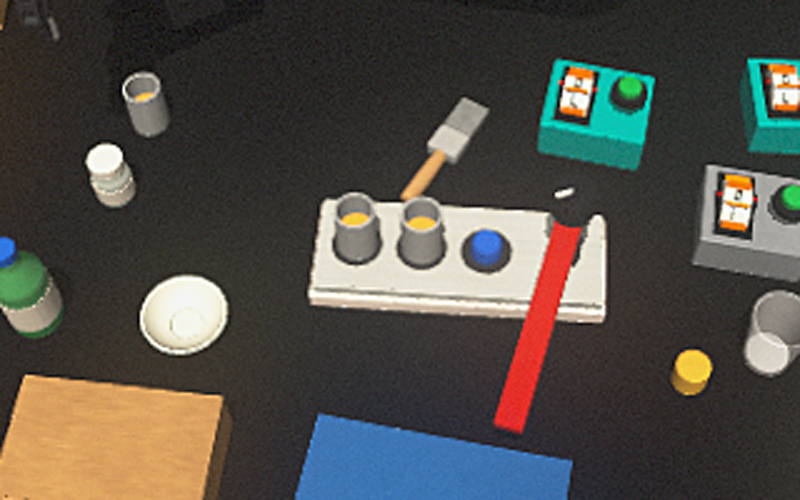

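Two sieves are seated. The third, at (145,100) in this crop, has not moved, so I'll pick it next.

```bash
python3 -m inch '[-1.1,3,0,0, -1.1,2.9,0,0, 0,0,-5,0, 0,0,-5,0, 0,0,-5,0, 0,0,-2.95,0, 0,0,0,0, 0,0,0,0]' 100 40
python3 -m inch '[0,0,0,0, 0,0,0,0, 0,0,0,0, 0,0,0,0, 0,0,0,0, 0,0,0,0]' 0 40
python3 -m inch '[0,0,5,0, 0,0,5,0, 0,0,5,0, 1,6,0,0, 2,6,0,0, 2,6,0,0, 2,6,0,0, 2,6,0,0, 2,6,0,0, 2,3,0,0, 0,0,0,0, 0,0,0,0, 0,0,0,0]'
python3 held.py w9.png
```

```text
t: 17.27
tcp_pos: [0.4423, -0.4028, 0.0575]
tool_rot: [0.661, 0.751, -0.0, 0.001]
force: [0.1, -0.4, 0.1]
finger_gap: 1.001
t: 18.02
tcp_pos: [0.442, -0.4031, 0.0579]
tool_rot: [0.661, 0.751, -0.0, 0.001]
force: [-0.3, -0.5, 5.7]
finger_gap: 0.549
t: 19.65
tcp_pos: [0.5696, -0.0171, 0.2062]
tool_rot: [0.661, 0.75, -0.0, -0.0]
force: [0.9, -0.3, -1.3]
finger_gap: 0.545
tcp [ 0.5696 -0.0171  0.2062] [ 0.9 -0.3 -1.3]
spigtop px [293. 113.] n 1393 fit [0.5734 0.0603 0.0117] mid [0.5735 0.0602 0.0638] size [0.035 0.034 0.006] zmed 0.0642
held off [-0.00025948  0.00252161  0.02183955] [-0.      0.0022  0.0142]
```

View pics/w9.png

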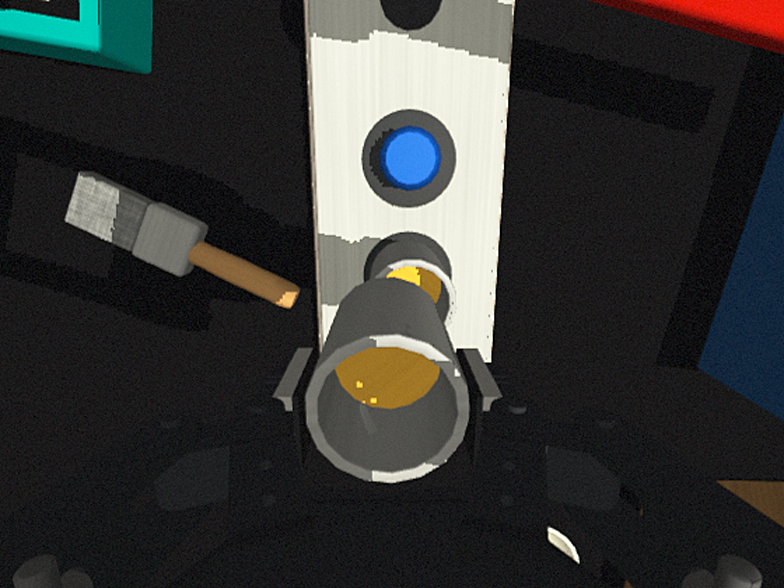

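```bash
python3 -m inch '[0.15,3.76,0,0, 0.15,3.76,0,0, 0,0,-3.5,0, 0,0,-3.5,0, 0,0,0,0, 0,0,0,0, 0,0,0,0]'
python3 held.py w10.png
```

```text
t: 20.58
tcp_pos: [0.5745, 0.0587, 0.1379]
tool_rot: [0.661, 0.75, 0.001, 0.001]
force: [0.9, 0.4, -1.2]
finger_gap: 0.547
tcp [0.5745 0.0587 0.1379] [ 0.9  0.4 -1.2]
held off [-0.0003587   0.00253016  0.02182856] [-0.0001  0.0021  0.0142]
```

View pics/w10.png

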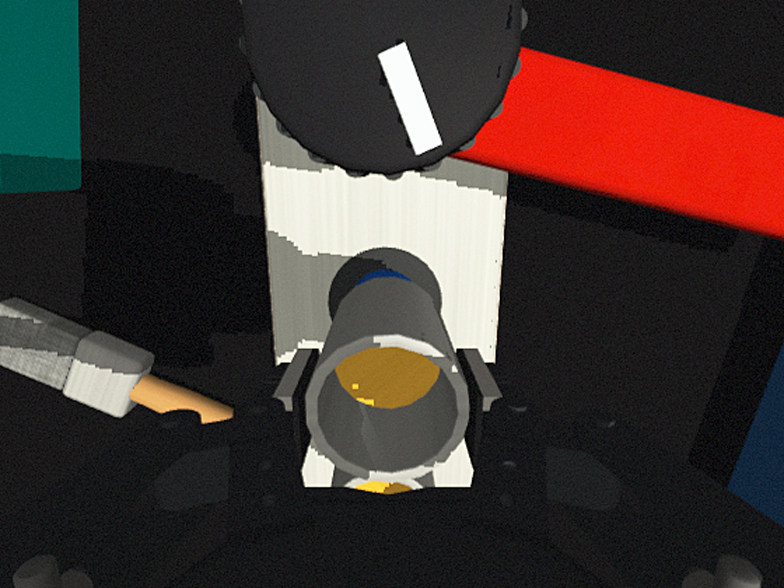

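```bash
python3 -m inch '[-0.05,-0.06,-1,0, 0,0,-1,0, 0,0,-1,0, 0,0,0,0, 0,0,0,0]'
python3 -m inch '[0,0,-0.5,0, 0,0,-0.5,0, 0,0,-0.2,0, 0,0,0,0, 0,0,0,0]'
```

```text
t: 21.25
tcp_pos: [0.5728, 0.0586, 0.1061]
tool_rot: [0.661, 0.751, -0.0, -0.0]
force: [-0.4, 0.4, -1.3]
finger_gap: 0.549
t: 21.88
tcp_pos: [0.5731, 0.0587, 0.0978]
tool_rot: [0.661, 0.751, 0.0, 0.001]
force: [-5.0, -0.8, 20.8]
finger_gap: 0.546
```

```bash
python3 -m inch '[0,0,0.2,0, 0,0,0,0, 0,0,0,0, 0,0,0,0, 0,0,5,0, 0,0,5,0, 0,0,5,0, 0,-5,2,0, 0,-5,2,0, 0,0,0,0, 0,0,0,0, 0,0,0,0]' 100 40
python3 - <<'E'
from h import *
s,p,d=snap('wrist'); save(p,'w11.png',1.4); np.savez('w11.npz',p=p,d=d,pos=s['tcp_pos'],rot=s['tool_rot']); print(s['tcp_pos'])
rims('wrist',d,s,.105,.114,(.5,.65,-.15,.1),'seated')
C=cloud('wrist',d,s);hsv=cv2.cvtColor(p,cv2.COLOR_RGB2HSV)
def bar(name,C,hsv):
    m=((hsv[...,0]<6)|(hsv[...,0]>174))&(hsv[...,1]>180)&(hsv[...,2]>80)&(abs(C[...,2]-.14)<.004)&(C[...,0]<.83)
    q=C[m]; c,sz,a=cv2.minAreaRect(q[:,:2].astype(np.float32)); vx=cv2.fitLine(q[:,:2].astype(np.float32),cv2.DIST_L2,0,.01,.01).ravel(); print(name,len(q),np.median(q[:,2]),'rect',np.round(c,4),np.round(sz,4),round(a,2),'line',vx.round(4))
bar('w',C,hsv)
rims('wrist',d,s,.172,.182,(.5,.65,.1,.2),'nut')
for n in ['scene','top']:
    s,p,d=snap(n); C=cloud(n,d); bar(n,C,cv2.cvtColor(p,cv2.COLOR_RGB2HSV)); save(p,n+'11.png',1.4); np.savez(n+'11.npz',p=p,d=d)
    rims(n,d,None,.168,.182,(.5,.65,.1,.2),'nut'); rims(n,d,None,.1,.115,(.55,.63,-.12,.08),'seated')
E
```

```text
t: 23.38
tcp_pos: [0.5722, -0.0401, 0.2853]
tool_rot: [0.66, 0.751, -0.0, -0.001]
force: [0.6, 0.3, 0.4]
finger_gap: 1.003
[ 0.57215041 -0.04014789  0.28528072]
seated px [292.  86.] n 784 fit [0.5731 0.0601 0.0217] mid [0.5731 0.0604 0.1088] size [0.048 0.047 0.007] zmed 0.1101
seated px [290. 170.] n 624 fit [ 0.5818 -0.0132  0.0217] mid [ 0.5818 -0.0134  0.1089] size [0.047 0.047 0.008] zmed 0.1103
seated px [291. 245.] n 609 fit [ 0.5937 -0.0883  0.0217] mid [ 0.5939 -0.0888  0.1088] size [0.047 0.047 0.008] zmed 0.1101
w 4578 0.13936062010260258 rect [0.7042 0.134 ] [0.0299 0.1512] 84.56 line [ 1.     -0.0095  0.7214  0.128 ]
scene 842 0.13922689359238527 rect [ 0.346  -0.3306] [1.3183 0.2149] 52.37 line [0.5934 0.8049 0.6881 0.1016]
nut px [329. 217.] n 258 fit [0.5636 0.1469 0.0185] mid [0.563  0.1476 0.1748] size [0.051 0.051 0.013] zmed 0.176
seated px [241. 225.] n 99 fit [ 0.594  -0.0899  0.0212] mid [ 0.5929 -0.0896  0.1075] size [0.048 0.044 0.014] zmed 0.1074
seated px [268. 226.] n 108 fit [ 0.5821 -0.0156  0.022 ] mid [ 0.5813 -0.0155  0.1074] size [0.048 0.047 0.014] zmed 0.1082
seated px [294. 228.] n 110 fit [0.5733 0.0581 0.0216] mid [0.5741 0.0574 0.1072] size [0.048 0.045 0.014] zmed 0.1079
top 594 0.13903228583069294 rect [0.7057 0.1351] [0.0299 0.2325] 84.21 line [ 0.995  -0.0997  0.7052  0.1354]
nut px [224. 194.] n 248 fit [0.5611 0.15   0.0181] mid [0.5622 0.1503 0.1749] size [0.05  0.051 0.014] zmed 0.1752
```

View pics/w11.png

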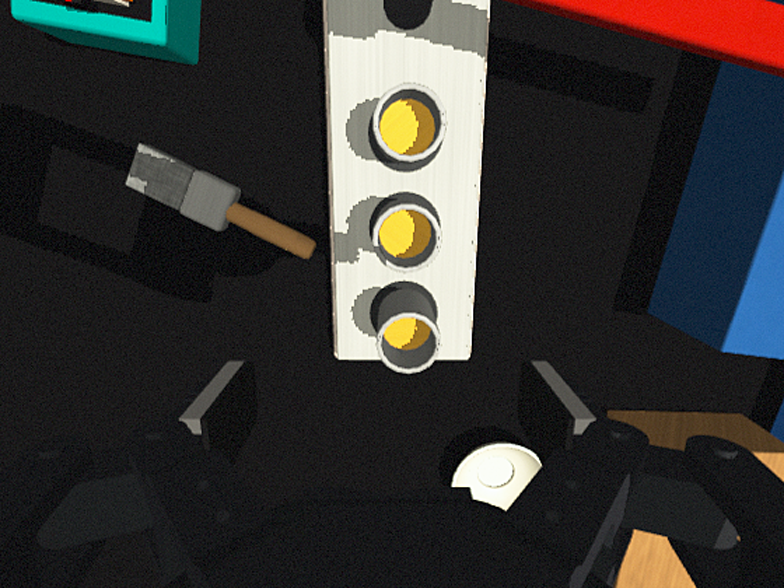

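```bash
python3 -m inch '[3.3,4.5,0,0, 3.3,4.5,0,0, 3.3,4.5,0,0, 3.3,4.5,0,0, 3.2,4.5,0,0, 0,0,-5,0, 0,0,-5,0, 0,0,-3.8,0, 0,0,0,0, 0,0,0,0]' 0 40
python3 - <<'E'
from h import *
s,p,d=snap('wrist'); save(p,'w12.png',1.4); print(s['tcp_pos'],s['force'],s['q'].round(2),s['finger_gap'])
s,p,d=snap('scene'); save(p,'s12.png',2.5,(200,120,520,340))
E
```

```text
t: 24.78
tcp_pos: [0.7378, 0.1842, 0.1498]
tool_rot: [0.661, 0.751, 0.001, 0.001]
force: [0.5, 0.2, 0.6]
finger_gap: -0.001
[0.73784548 0.18415525 0.14982077] [0.50852692 0.20196474 0.61078101] [ 0.1   0.82  1.13  0.    1.19 -0.03] -0.0007688590482336492
```

View pics/s12.png

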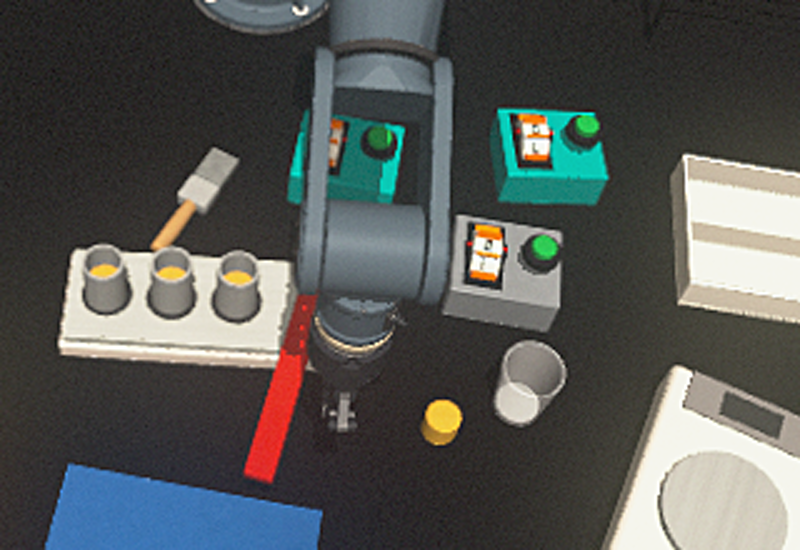

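View pics/w12.png

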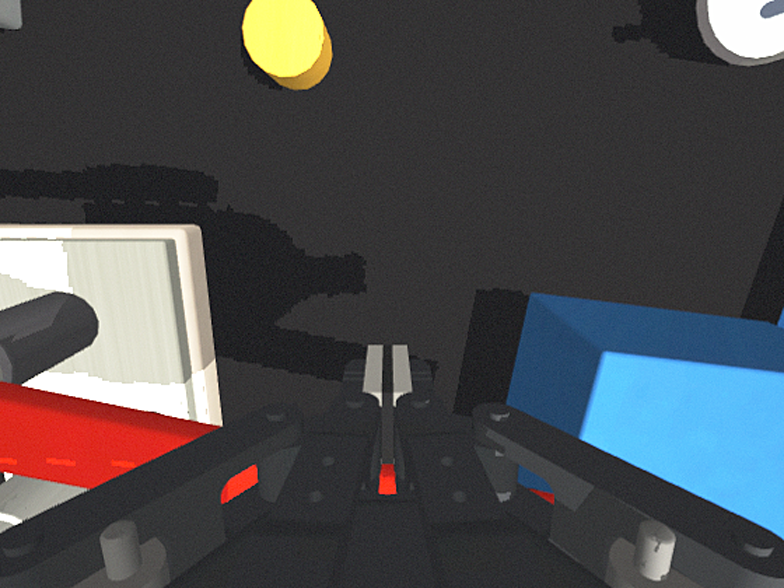

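Run:
```python
import numpy as np
po=np.array([.562,.1497]);cur=np.array([.7378,.1842])
for th in list(np.arange(-.1,-1.44,-.13))+[-1.442]:
    u=np.array([np.cos(th),np.sin(th)]);n=np.array([-u[1],u[0]])
    P=po+.165*u+.028*n; print(round(th,2),P.round(4),((P-cur)*100).round(2)); cur=P
```

```text
-0.1 [0.729  0.1611] [-0.88 -2.31]
-0.23 [0.729  0.1393] [ 0.01 -2.17]
-0.36 [0.7263 0.1178] [-0.28 -2.16]
-0.49 [0.7208 0.0968] [-0.55 -2.1 ]
-0.62 [0.7126 0.0766] [-0.82 -2.01]
-0.75 [0.7018 0.0577] [-1.07 -1.89]
-0.88 [0.6887 0.0404] [-1.31 -1.73]
-1.01 [0.6735 0.0249] [-1.52 -1.55]
-1.14 [0.6563 0.0115] [-1.71 -1.34]
-1.27 [6.376e-01 4.000e-04] [-1.87 -1.11]
-1.4 [ 0.6176 -0.0081] [-2.   -0.85]
-1.44 [ 0.611  -0.0103] [-0.67 -0.22]
```

```bash
python3 -m inch '[-0.9,-2.3,0,0, 0,-2.2,0,0, -0.3,-2.2,0,0, -0.5,-2.1,0,0, -0.8,-2,0,0, -1.1,-1.9,0,0, -1.3,-1.7,0,0, -1.5,-1.6,0,0, -1.7,-1.3,0,0, -1.9,-1.1,0,0, 0,0,0,0, 0,0,0,0]'
python3 -m inch '[-1,-0.4,0,0, -1,-0.4,0,0, -0.5,-0.2,0,0, 0,0,0,0, 0,0,0,0]'
python3 - <<'E'
from h import *
s,p,d=snap('scene'); save(p,'s13.png',2.5,(200,120,520,340))
E
```

```text
t: 26.38
tcp_pos: [0.6375, -0.0008, 0.1485]
tool_rot: [0.661, 0.75, 0.0, 0.001]
force: [-0.0, 0.1, 0.2]
finger_gap: -0.003
t: 27.0
tcp_pos: [0.6119, -0.0105, 0.1483]
tool_rot: [0.661, 0.751, -0.0, 0.0]
force: [-0.1, 0.1, -0.4]
finger_gap: -0.001
```

View pics/s13.png

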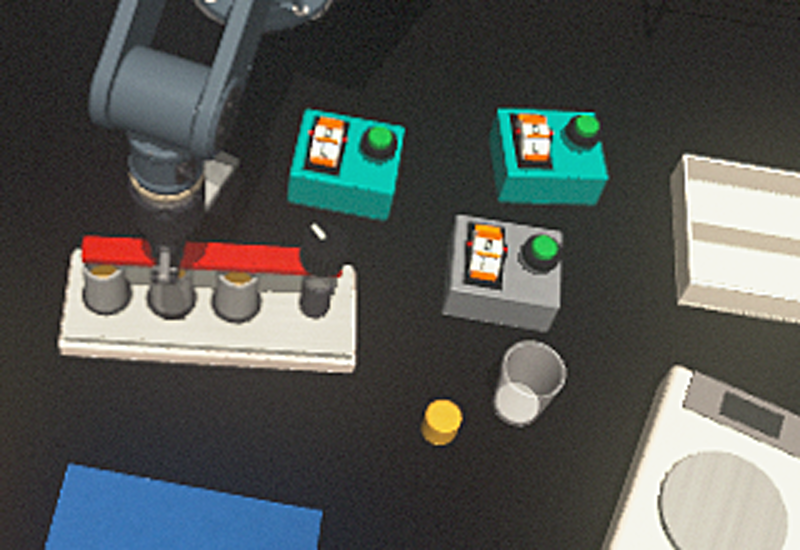

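Nearly closed, with the bar lying across the sieves. I'll push on to the stop.

```bash
python3 -m inch '[-0.4,0,0,0, 0,0,0,0, 0,0,0,0]'
python3 -m inch '[-0.4,0,0,0, 0,0,0,0, 0,0,0,0]'
python3 -m inch '[-0.4,0,0,0, 0,0,0,0, 0,0,0,0]'
```

```text
t: 27.42
tcp_pos: [0.6085, -0.0105, 0.1485]
tool_rot: [0.661, 0.751, 0.0, 0.001]
force: [1.5, -1.0, -0.0]
finger_gap: 0.002
t: 27.8
tcp_pos: [0.6063, -0.0109, 0.1491]
tool_rot: [0.661, 0.75, 0.002, 0.003]
force: [5.9, -0.9, -1.1]
finger_gap: 0.004
t: 28.18
tcp_pos: [0.6045, -0.0112, 0.1498]
tool_rot: [0.661, 0.75, 0.003, 0.005]
force: [8.7, -0.6, -1.3]
finger_gap: -0.003
```

```bash
python3 -m inch '[1.5,0,0,0, 0,0,4.5,0, 0,0,4.5,0, 0,0,4.5,0, -3,3,0,0, -2.8,3,0,0, 0,0,0,0, 0,0,0,0, 0,0,0,0]' 100 60
python3 - <<'E'
from h import *
s,p,d=snap('wrist'); save(p,'w14.png',1.4); print(s['tcp_pos'],s['q'].round(2))
rims('wrist',d,s,.173,.182,(.5,.65,.1,.2),'nut')
for n in ['wrist','top','scene']:
    if n!='wrist': s,p,d=snap(n)
    C=cloud(n,d,s); hsv=cv2.cvtColor(p,cv2.COLOR_RGB2HSV)
    m=((hsv[...,0]<6)|(hsv[...,0]>174))&(hsv[...,1]>180)&(hsv[...,2]>60)&(abs(C[...,2]-.14)<.006)&(abs(C[...,0]-.58)<.06)
    q=C[m]; c,sz,a=cv2.minAreaRect(q[:,:2].astype(np.float32)); v=cv2.fitLine(q[:,:2].astype(np.float32),cv2.DIST_L2,0,.01,.01).ravel(); print(n,len(q),'rect',np.round(c,4),np.round(sz,4),round(a,2),'dir',np.arctan2(v[1],v[0]))
E
```

```text
t: 29.3
tcp_pos: [0.5573, 0.0489, 0.2831]
tool_rot: [0.661, 0.75, -0.0, -0.0]
force: [0.7, -0.1, 0.6]
finger_gap: 0.998
[0.55733659 0.0489193  0.28310487] [-0.11  0.4   1.56 -0.    1.18 -0.24]
nut px [301.  75.] n 4450 fit [0.5619 0.1496 0.0174] mid [0.5619 0.1496 0.1762] size [0.051 0.051 0.006] zmed 0.1765
wrist 7533 rect [0.5797 0.0123] [0.0298 0.2347] 7.4 dir -1.44478
top 434 rect [0.5796 0.0089] [0.0277 0.235 ] 7.19 dir -1.4598857
scene 813 rect [0.5799 0.0093] [0.033  0.2413] 6.92 dir -1.4498463
```

View pics/w14.png

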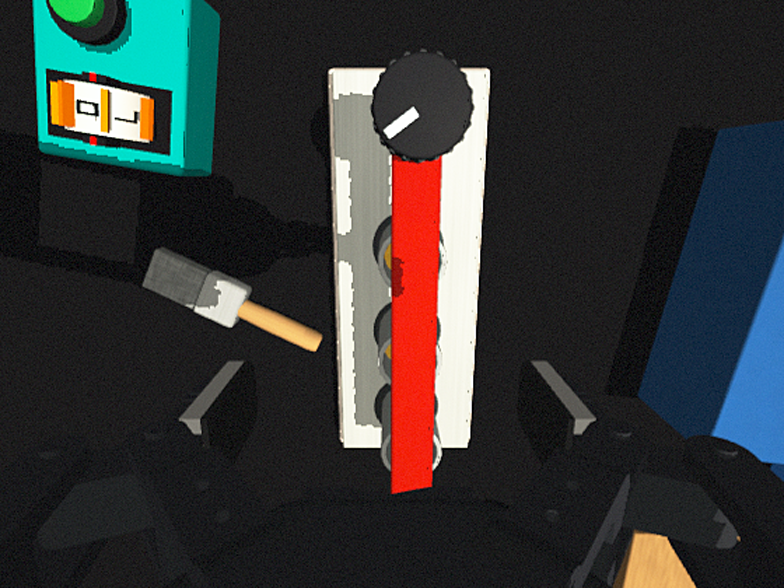

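Swing is about 1.57, with the bar at -1.445 rad in world. The nut is at (423,105) in the wrist view, measured at (0.5619, 0.1496) with its top at 0.1765. I'll go above it with the jaw pre-turned counter-clockwise.

```bash
python3 -m inch '[0.1,2,0,0.17, 0.1,2,0,0.17, 0.1,2,0,0.17, 0.1,2,0,0.17, 0.06,2.07,0,0.17, 0,0,0,0.17, 0,0,0,0.17, 0,0,0,0.17, 0,0,0,0.17, 0,0,0,0.17, 0,0,0,0.17, 0,0,0,0.17, 0,0,-3,0, 0,0,-3,0, 0,0,0,0, 0,0,0,0]' 100 60
python3 - <<'E'
from h import *
s,p,d=snap('wrist'); save(p,'w15.png',1.4); print(s['tcp_pos'],s['q'].round(2),s['force'])
E
```

```text
t: 31.45
tcp_pos: [0.5623, 0.1502, 0.2241]
tool_rot: [-0.294, 0.956, -0.0, 0.001]
force: [0.8, 0.2, 0.4]
finger_gap: 0.999
[0.56230868 0.15017232 0.22405571] [ 0.07  0.5   1.57 -0.    1.07 -2.1 ] [0.80078662 0.17560482 0.4473259 ]
```

View pics/w15.png

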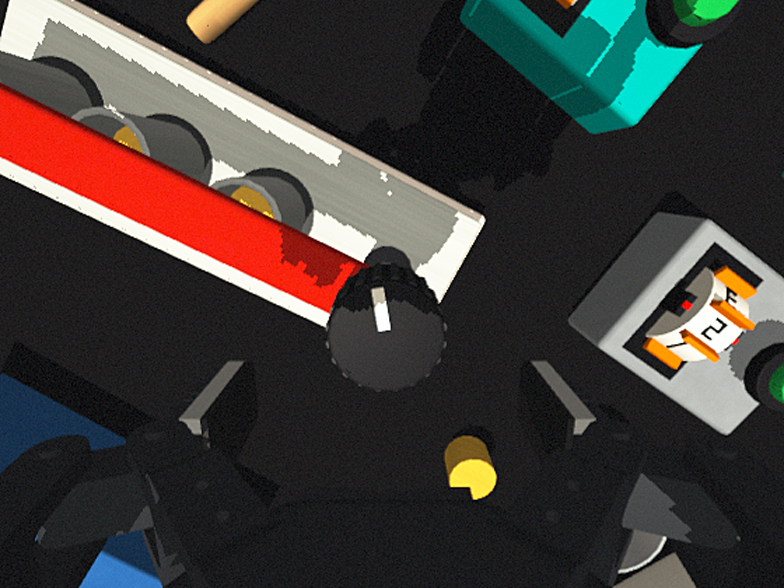

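```bash
python3 -m inch '[0,0,-3,0, 0,0,-2.8,0, 0,0,0,0, 0,0,0,0]' 100 60
python3 -m inch '[0,0,0,0, 0,0,0,0, 0,0,0,0, 0,0,0,0, 0,0,0,0]' 0 60
python3 -m inch '[0,0,-0.016,-0.17, 0,0,-0.016,-0.17, 0,0,-0.016,-0.17, 0,0,-0.016,-0.17, 0,0,-0.016,-0.17, 0,0,-0.016,-0.17]'
```

```text
t: 32.0
tcp_pos: [0.5626, 0.1504, 0.1669]
tool_rot: [-0.294, 0.956, -0.0, 0.001]
force: [-0.3, 0.0, -0.6]
finger_gap: 1.0
t: 32.62
tcp_pos: [0.5627, 0.1497, 0.167]
tool_rot: [-0.294, 0.956, -0.001, 0.001]
force: [-0.2, -2.0, 6.0]
finger_gap: 0.567
t: 33.38
tcp_pos: [0.5628, 0.1489, 0.166]
tool_rot: [0.212, 0.977, -0.001, 0.002]
force: [1.4, -5.4, 5.3]
finger_gap: 0.565
```

```bash
python3 -m inch '[0,0,-0.016,-0.17, 0,0,-0.016,-0.17, 0,0,-0.016,-0.17, 0,0,-0.016,-0.17, 0,0,-0.016,-0.17, 0,0,-0.016,-0.17, 0,0,-0.016,-0.17, 0,0,-0.016,-0.17, 0,0,-0.016,-0.17, 0,0,-0.016,-0.17, 0,0,-0.016,-0.17, 0,0,-0.016,-0.17, 0,0,-0.016,-0.17, 0,0,-0.016,-0.17, 0,0,-0.016,-0.17, 0,0,-0.016,-0.17, 0,0,-0.016,-0.17, 0,0,-0.016,-0.17, 0,0,0,0, 0,0,0,0]'
python3 -m inch '[0,0,0,0, 0,0,0,0, 0,0,0,0, 0,0,0,0, 0,0,3,0, 0,0,2.5,0, 0,0,0,0, 0,0,0,0]' 100 60
python3 - <<'E'
from h import *
s,p,d=snap('wrist'); save(p,'w16.png',1.4); print(s['tcp_pos'],s['q'].round(2),s['force'])
rims('wrist',d,s,.155,.185,(.52,.6,.11,.19),'nut')
E
```

```text
t: 35.88
tcp_pos: [0.5614, 0.1496, 0.163]
tool_rot: [0.985, -0.17, 0.0, 0.0]
force: [-1.8, -2.2, 6.5]
finger_gap: 0.567
t: 36.88
tcp_pos: [0.5608, 0.1503, 0.2156]
tool_rot: [0.985, -0.17, -0.001, 0.0]
force: [0.1, -0.6, -0.4]
finger_gap: 1.001
[0.56076608 0.15028513 0.21564051] [0.07 0.51 1.58 0.   1.05 1.98] [ 0.07485904 -0.63681187 -0.44439167]
nut px [277. 238.] n 6044 fit [0.564  0.1491 0.018 ] mid [0.5616 0.1499 0.1652] size [0.052 0.051 0.02 ] zmed 0.1724
```

View pics/w16.png

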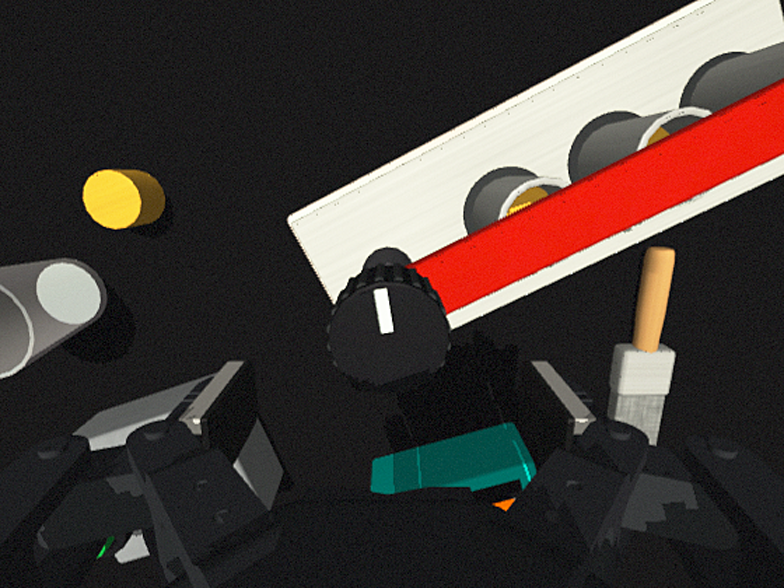

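No slip: the white mark at (383,310) is in the same place in the tool view, and the nut is down 4 mm. Next stroke.

```bash
python3 -m inch '[0,0,0,0.17, 0,0,0,0.17, 0,0,0,0.17, 0,0,0,0.17, 0,0,0,0.17, 0,0,0,0.17, 0,0,0,0.17, 0,0,0,0.17, 0,0,0,0.17, 0,0,0,0.17, 0,0,0,0.17, 0,0,0,0.17, 0,0,0,0.17, 0,0,0,0.17, 0,0,0,0.17, 0,0,0,0.17, 0,0,0,0.17, 0,0,0,0.17, 0,0,0,0.17, 0,0,0,0.17]' 100 60
python3 -m inch '[0,0,0,0.17, 0,0,0,0.17, 0,0,0,0.17, 0,0,0,0.17, 0,0,0,0.17, 0,0,0,0, 0.1,0,-2.6,0, 0,0,-2.6,0, 0,0,0,0, 0,0,0,0]' 100 60
python3 -m inch '[0,0,0,0, 0,0,0,0, 0,0,0,0, 0,0,0,0, 0,0,0,0]' 0 60
python3 -m inch '[0,0,-0.016,-0.17, 0,0,-0.016,-0.17, 0,0,-0.016,-0.17, 0,0,-0.016,-0.17, 0,0,-0.016,-0.17, 0,0,-0.016,-0.17, 0,0,-0.016,-0.17, 0,0,-0.016,-0.17, 0,0,-0.016,-0.17, 0,0,-0.016,-0.17, 0,0,-0.016,-0.17, 0,0,-0.016,-0.17, 0,0,-0.016,-0.17, 0,0,-0.016,-0.17, 0,0,-0.016,-0.17]'
```

```text
t: 39.42
tcp_pos: [0.5606, 0.1502, 0.2149]
tool_rot: [0.039, 0.999, -0.0, -0.001]
force: [1.3, -0.7, 0.1]
finger_gap: 0.997
t: 40.67
tcp_pos: [0.5628, 0.1503, 0.1648]
tool_rot: [-0.373, 0.928, -0.0, 0.0]
force: [0.1, -0.6, -0.2]
finger_gap: 0.997
t: 41.3
tcp_pos: [0.5632, 0.1502, 0.1658]
tool_rot: [-0.374, 0.928, -0.001, 0.001]
force: [-0.9, -0.7, 5.9]
finger_gap: 0.564
t: 43.18
tcp_pos: [0.5616, 0.1479, 0.1633]
tool_rot: [0.78, 0.626, -0.002, 0.001]
force: [-2.5, -7.5, 8.7]
finger_gap: 0.565
```

```bash
python3 -m inch '[0,0,-0.02,-0.17, 0,0,-0.02,-0.17, 0,0,-0.02,-0.17, 0,0,-0.02,-0.17, 0,0,-0.02,-0.17, 0,0,-0.02,-0.17, 0,0,-0.02,-0.17, 0,0,-0.02,-0.17, 0,0,-0.02,-0.17, 0,0,-0.02,-0.17, 0,0,0,0, 0,0,0,0]'
python3 -m inch '[0,0,0,0, 0,0,0,0, 0,0,0,0, 0,0,0,0, 0,0,3,0, 0,0,2.5,0, 0,0,0,0, 0,0,0,0]' 100 60
python3 - <<'E'
from h import *
s,p,d=snap('wrist'); save(p,'w17.png',1.0); print(s['tcp_pos'],s['q'].round(2),s['force'])
rims('wrist',d,s,.155,.185,(.52,.6,.11,.19),'nut')
E
```

```text
t: 44.68
tcp_pos: [0.5609, 0.15, 0.1616]
tool_rot: [0.985, -0.17, -0.001, 0.001]
force: [-5.1, -3.6, 11.6]
finger_gap: 0.569
t: 45.68
tcp_pos: [0.5618, 0.1503, 0.2142]
tool_rot: [0.985, -0.17, -0.001, 0.0]
force: [0.1, -1.1, 0.3]
finger_gap: 0.998
[0.5617973  0.15026198 0.21424455] [0.07 0.51 1.58 0.   1.05 1.98] [ 0.14692306 -1.0823197   0.25153086]
nut px [278. 238.] n 5763 fit [0.5637 0.1491 0.0179] mid [0.5621 0.1498 0.1632] size [0.051 0.052 0.016] zmed 0.1684
```

View pics/w17.png

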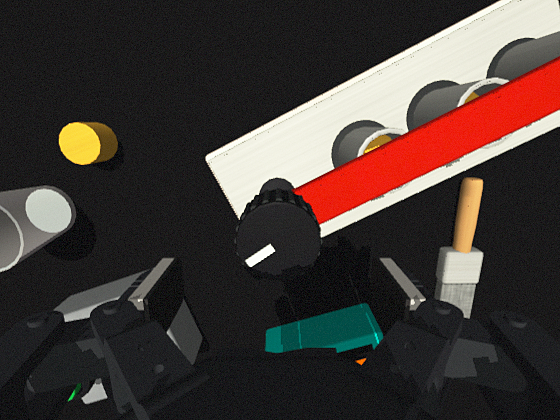

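```bash
python3 -m inch '[0,0,0,0.17, 0,0,0,0.17, 0,0,0,0.17, 0,0,0,0.17, 0,0,0,0.17, 0,0,0,0.17, 0,0,0,0.17, 0,0,0,0.17, 0,0,0,0.17, 0,0,0,0.17, 0,0,0,0.17, 0,0,0,0.17, 0,0,0,0.17, 0,0,0,0.17, 0,0,0,0.17, 0,0,0,0.17, 0,0,0,0.17, 0,0,0,0.17, 0,0,0,0.17, 0,0,0,0.17]' 100 60
python3 -m inch '[0,0,0,0.17, 0,0,0,0.17, 0,0,0,0.17, 0,0,0,0.17, 0,0,0,0.17, 0,0,0,0, 0,0,-2.8,0, 0,0,-2.75,0, 0,0,0,0, 0,0,0,0]' 100 60
python3 -m inch '[0,0,0,0, 0,0,0,0, 0,0,0,0, 0,0,0,0, 0,0,0,0]' 0 60
python3 -m inch '[0,0,-0.018,-0.17, 0,0,-0.018,-0.17, 0,0,-0.018,-0.17, 0,0,-0.018,-0.17, 0,0,-0.018,-0.17, 0,0,-0.018,-0.17, 0,0,-0.018,-0.17, 0,0,-0.018,-0.17, 0,0,-0.018,-0.17, 0,0,-0.018,-0.17, 0,0,-0.018,-0.17, 0,0,-0.018,-0.17, 0,0,-0.018,-0.17]'
python3 -m inch '[0,0,-0.018,-0.17, 0,0,-0.018,-0.17, 0,0,-0.018,-0.17, 0,0,-0.018,-0.17, 0,0,-0.018,-0.17, 0,0,-0.018,-0.17, 0,0,-0.018,-0.17, 0,0,-0.018,-0.17, 0,0,-0.018,-0.17, 0,0,-0.018,-0.17, 0,0,-0.018,-0.17, 0,0,-0.018,-0.17, 0,0,0,0, 0,0,0,0]'
python3 -m inch '[0,0,0,0, 0,0,0,0, 0,0,0,0, 0,0,0,0, 0,0,3,0, 0,0,2.5,0, 0,0,0,0, 0,0,0,0]' 100 60
python3 - <<'E'
from h import *
s,p,d=snap('wrist'); save(p,'w18.png',1.0); print(s['tcp_pos'],s['q'].round(2),s['force'])
rims('wrist',d,s,.155,.185,(.52,.6,.11,.19),'nut')
E
```

```text
t: 48.22
tcp_pos: [0.5616, 0.1502, 0.2135]
tool_rot: [0.039, 0.999, -0.0, -0.001]
force: [-0.1, -0.5, 0.9]
finger_gap: 0.999
t: 49.48
tcp_pos: [0.5628, 0.1504, 0.1599]
tool_rot: [-0.373, 0.928, -0.0, 0.0]
force: [0.3, 0.2, 0.5]
finger_gap: 1.003
t: 50.1
tcp_pos: [0.5633, 0.1502, 0.161]
tool_rot: [-0.374, 0.928, -0.001, 0.001]
force: [-1.0, -0.7, 6.3]
finger_gap: 0.566
t: 51.72
tcp_pos: [0.5621, 0.1478, 0.1588]
tool_rot: [0.662, 0.749, -0.002, 0.001]
force: [-2.7, -8.0, 9.3]
finger_gap: 0.566
t: 53.48
tcp_pos: [0.5609, 0.1499, 0.1568]
tool_rot: [0.985, -0.17, -0.001, 0.001]
force: [-5.6, -2.3, 11.4]
finger_gap: 0.566
t: 54.48
tcp_pos: [0.5618, 0.1503, 0.2093]
tool_rot: [0.985, -0.17, -0.001, 0.0]
force: [-0.7, -0.2, 0.5]
finger_gap: 1.002
[0.5617785  0.15026916 0.20925509] [0.07 0.52 1.58 0.   1.04 1.98] [-0.72563179 -0.2179373   0.50157522]
nut px [278. 240.] n 5716 fit [0.5633 0.1494 0.0178] mid [0.5618 0.15   0.1612] size [0.052 0.052 0.012] zmed 0.1644
```

View pics/w18.png

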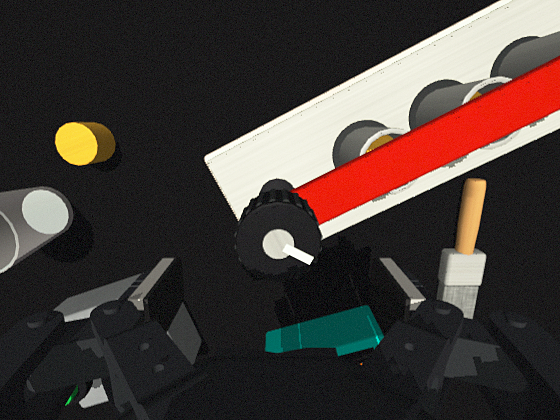

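```bash
python3 -m inch '[0,0,0,0.17, 0,0,0,0.17, 0,0,0,0.17, 0,0,0,0.17, 0,0,0,0.17, 0,0,0,0.17, 0,0,0,0.17, 0,0,0,0.17, 0,0,0,0.17, 0,0,0,0.17, 0,0,0,0.17, 0,0,0,0.17, 0,0,0,0.17, 0,0,0,0.17, 0,0,0,0.17, 0,0,0,0.17, 0,0,0,0.17, 0,0,0,0.17, 0,0,0,0.17, 0,0,0,0.17]' 100 60
python3 -m inch '[0,0,0,0.17, 0,0,0,0.17, 0,0,0,0.17, 0,0,0,0.17, 0,0,0,0.17, 0,0,0,0, 0,0,-2.75,0, 0,0,-2.7,0, 0,0,0,0, 0,0,0,0]' 100 60
python3 -m inch '[0,0,0,0, 0,0,0,0, 0,0,0,0, 0,0,0,0, 0,0,0,0]' 0 60
python3 -m inch '[0,0,-0.018,-0.17, 0,0,-0.018,-0.17, 0,0,-0.018,-0.17, 0,0,-0.018,-0.17, 0,0,-0.018,-0.17, 0,0,-0.018,-0.17, 0,0,-0.018,-0.17, 0,0,-0.018,-0.17, 0,0,-0.018,-0.17, 0,0,-0.018,-0.17, 0,0,-0.018,-0.17, 0,0,-0.018,-0.17, 0,0,-0.018,-0.17, 0,0,-0.018,-0.17, 0,0,-0.018,-0.17, 0,0,-0.018,-0.17, 0,0,0,-0.17]'
python3 -c "
from h import *
s=manip.sense();print(s['ft_torque'].round(2),s['q'].round(2))"
```

```text
t: 57.02
tcp_pos: [0.5616, 0.1502, 0.2085]
tool_rot: [0.039, 0.999, -0.0, -0.001]
force: [-0.2, 0.1, -0.0]
finger_gap: 0.996
t: 58.28
tcp_pos: [0.5628, 0.1503, 0.1559]
tool_rot: [-0.373, 0.928, -0.0, 0.0]
force: [1.0, 0.2, 1.8]
finger_gap: 0.995
t: 58.9
tcp_pos: [0.5632, 0.1502, 0.1569]
tool_rot: [-0.374, 0.928, -0.001, 0.001]
force: [-1.1, -1.0, 6.8]
finger_gap: 0.566
t: 61.02
tcp_pos: [0.5635, 0.1515, 0.1542]
tool_rot: [0.873, 0.488, 0.002, 0.001]
force: [1.0, 6.3, 5.0]
finger_gap: 0.567
[ 0.91 -0.42  1.45] [ 0.07  0.6   1.63 -0.    0.91  0.62]
```

```bash
python3 -m inch '[0,0,0,0, 0,0,0,0, 0,0,0,0]'
python3 -c "
from h import *
s=manip.sense();print(s['ft_torque'].round(2),s['q'].round(2))"
python3 -m inch '[0,0,0,-0.1, 0,0,0,0, 0,0,0,0]'
python3 -c "
from h import *
s=manip.sense();print(s['ft_torque'].round(2),s['q'].round(2))"
```

```text
t: 61.4
tcp_pos: [0.5637, 0.1517, 0.1542]
tool_rot: [0.872, 0.489, 0.002, 0.0]
force: [0.8, 4.2, 5.1]
finger_gap: 0.563
[ 0.62 -0.03  1.01] [0.07 0.6  1.63 0.   0.91 0.62]
t: 61.78
tcp_pos: [0.5633, 0.1508, 0.1541]
tool_rot: [0.895, 0.446, 0.001, 0.001]
force: [-0.6, 1.6, 5.7]
finger_gap: 0.57
[0.28 0.05 1.2 ] [ 0.07  0.6   1.63 -0.    0.91  0.72]
```

```bash
python3 -m inch '[0,0,0,0, 0,0,0,0, 0,0,0,0, 0,0,0,0, 0,0,3,0, 0,0,3,0, 0,-4,4,0, 0,-4,3,0, 0,0,0,0, 0,0,0,0]' 100 60
python3 - <<'E'
from h import *
s,p,d=snap('wrist'); save(p,'w19.png',1.4); print(s['tcp_pos'],s['q'].round(2))
rims('wrist',d,s,.155,.185,(.52,.6,.11,.19),'nut')
for n in ['wrist','top','scene']:
    if n!='wrist': s,p,d=snap(n)
    C=cloud(n,d,s); hsv=cv2.cvtColor(p,cv2.COLOR_RGB2HSV)
    m=((hsv[...,0]<6)|(hsv[...,0]>174))&(hsv[...,1]>180)&(hsv[...,2]>60)&(abs(C[...,2]-.125)<.006)&(abs(C[...,0]-.58)<.06)
    q=C[m]; c,sz,a=cv2.minAreaRect(q[:,:2].astype(np.float32)); v=cv2.fitLine(q[:,:2].astype(np.float32),cv2.DIST_L2,0,.01,.01).ravel(); print(n,len(q),'z',np.median(q[:,2]),'rect',np.round(c,4),np.round(sz,4),round(a,2),'dir',np.arctan2(v[1],v[0]))
    np.savez(n+'19.npz',p=p,d=d)
save(p,'s19.png',2.5,(200,120,520,340))
E
```

```text
t: 63.02
tcp_pos: [0.5618, 0.0706, 0.2821]
tool_rot: [0.897, 0.443, -0.0, -0.001]
force: [-0.2, 0.9, -0.4]
finger_gap: 1.0
[0.56175738 0.07056651 0.28205112] [-0.07  0.41  1.54  0.    1.19  0.58]
nut px [215. 130.] n 3569 fit [0.5624 0.1495 0.0176] mid [0.5618 0.1496 0.1615] size [0.051 0.051 0.012] zmed 0.1625
wrist 5567 z 0.1254032549495569 rect [0.5793 0.0363] [0.0297 0.1861] 8.33 dir -1.4356269
top 475 z 0.12410031052831827 rect [0.5824 0.0065] [0.0278 0.2308] 8.4 dir -1.4349961
scene 803 z 0.1250049415943566 rect [0.58   0.0297] [0.0334 0.2795] 8.74 dir -1.4220186
```

View pics/w19.png

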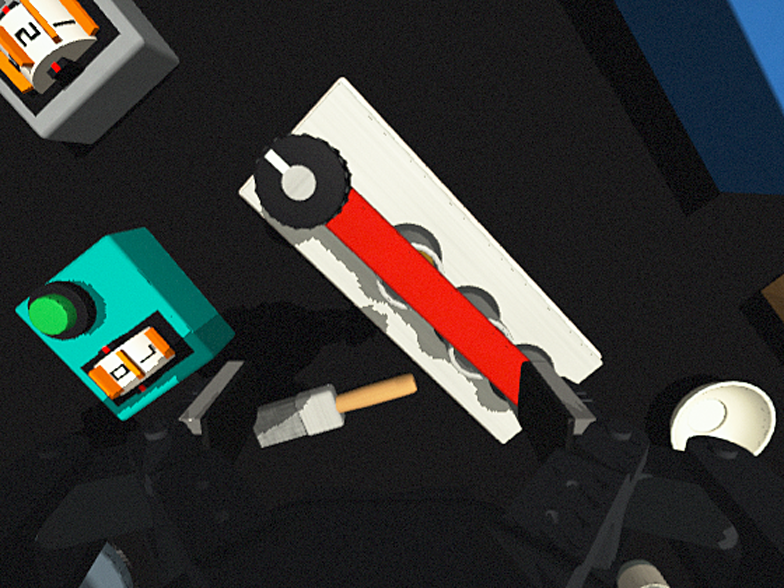

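View pics/s19.png

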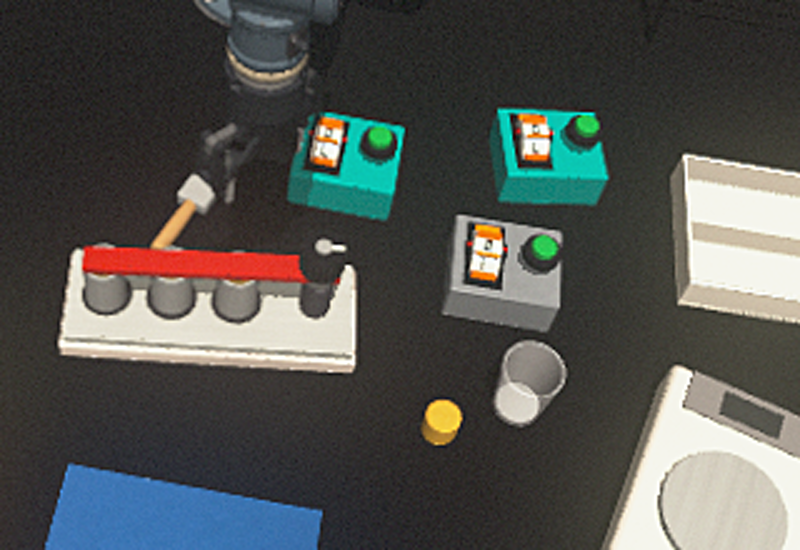

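```bash
cat > mark.py <<'E'
from h import *
def mark(name,p,d,s,show=True):
    C=cloud(name,d,s); hsv=cv2.cvtColor(p,cv2.COLOR_RGB2HSV)
    r=np.hypot(C[...,0]-.5619,C[...,1]-.1497)
    m=(hsv[...,1]<60)&(hsv[...,2]>150)&(C[...,2]>.15)&(r<.03)
    n,L,st,ce=cv2.connectedComponentsWithStats(m.astype(np.uint8))
    for i in range(1,n):
        if st[i,4]<6: continue
        q=C[L==i]; v=q[:,:2].mean(0)-[.5619,.1497]
        print(name,'n',st[i,4],'r',np.hypot(*v).round(4),'ang',np.arctan2(v[1],v[0]).round(3),'z',np.median(q[:,2]).round(4))
E
python3 - <<'E'
from mark import *
for f in ['top0','top11','top19','scene0','scene11','scene19']:
    z=np.load(f+'.npz'); print(f); mark(f[:-2] if f[-2:].isdigit() else f[:-1],z['p'],z['d'],None)
s,p,d=snap('wrist'); mark('wrist',p,d,s)
E
```

```text
top0
top n 19 r 0.0123 ang -0.975 z 0.1756
top11
top n 19 r 0.0123 ang -0.972 z 0.1761
top19
top n 8 r 0.0076 ang 0.581 z 0.1607
scene0
scene n 16 r 0.0138 ang -1.137 z 0.1763
scene11
scene n 16 r 0.0139 ang -1.122 z 0.1771
scene19
scene n 40 r 0.0033 ang 1.855 z 0.165
wrist n 617 r 0.0038 ang 1.656 z 0.1651
```

```bash
cat > mk2.py <<'E'
from h import *
def mk(p,s,ztop,tag,scale=1.0):
    hsv=cv2.cvtColor(p,cv2.COLOR_RGB2HSV); m=((hsv[...,1]<60)&(hsv[...,2]>150)).astype(np.uint8)
    v,u=np.nonzero(m); P=onplane('wrist',np.c_[u,v]/scale,ztop,s)
    r=np.hypot(P[:,0]-.5619,P[:,1]-.1497); k=(r>.0095)&(r<.024); q=P[k,:2]-[.5619,.1497]
    print(tag,len(q),'mean ang',np.arctan2(*q.mean(0)[::-1]).round(3),'r',np.hypot(*q.mean(0)).round(4))
E
python3 - <<'E'
from mk2 import *
s,p,d=snap('wrist'); mk(p,s,.162,'now')
rd=lambda f:cv2.cvtColor(cv2.imread('pics/'+f),cv2.COLOR_BGR2RGB)
for f,pos,rot,z,sc in [('w10.png',[.5745,.0587,.1379],[.661,.75,.001,.001],.1775,1.4),('w14.png',[.5573,.0489,.2831],[.661,.75,0,0],.1775,1.4),('w15.png',[.5623,.1502,.2241],[-.294,.956,0,.001],.1775,1.4),('w16.png',[.5608,.1503,.2156],[.985,-.17,-.001,0],.1736,1.4),('w17.png',[.5618,.1503,.2142],[.985,-.17,-.001,0],.1695,1),('w18.png',[.5618,.1503,.2093],[.985,-.17,-.001,0],.1655,1)]:
    mk(rd(f),dict(tcp_pos=np.array(pos),tool_rot=np.array(rot)),z,f,sc)
E
```

```text
now 142 mean ang 1.737 r 0.0157
w10.png 2140 mean ang -1.076 r 0.0155
w14.png 345 mean ang -2.36 r 0.013
w15.png 401 mean ang -2.34 r 0.016
w16.png 441 mean ang -0.192 r 0.0163
w17.png 189 mean ang 1.79 r 0.0155
w18.png 209 mean ang -2.318 r 0.0142
```

The nut's white mark shows only about 14.8 rad turned, and the drop is about 14.1 mm instead of 15. I'll regrip and see whether it turns further.

```bash
python3 -m inch '[0.05,2,0,0.17, 0,2,0,0.17, 0,2,0,0.17, 0,1.93,0,0.17, 0,0,0,0.17, 0,0,0,0.17, 0,0,-4,0.17, 0,0,-4,0, 0,0,-3,0, 0,0,-1.8,0, 0,0,0,0, 0,0,0,0]' 100 60
python3 -m inch '[0,0,0,0, 0,0,0,0, 0,0,0,0, 0,0,0,0, 0,0,0,0]' 0 60
python3 -c "
from h import *
s=manip.sense();print(s['ft_torque'].round(2),s['q'].round(2))"
python3 -m inch '[0,0,0,-0.1, 0,0,0,-0.1, 0,0,0,-0.1, 0,0,0,0]'
python3 -c "
from h import *
s=manip.sense();print(s['ft_torque'].round(2),s['q'].round(2))"
```

```text
t: 64.78
tcp_pos: [0.5633, 0.15, 0.1551]
tool_rot: [0.494, 0.869, 0.0, 0.0]
force: [0.5, -0.2, -0.6]
finger_gap: 1.001
t: 65.4
tcp_pos: [0.5624, 0.1491, 0.156]
tool_rot: [0.494, 0.869, -0.001, 0.0]
force: [-2.3, -2.2, 5.2]
finger_gap: 0.565
[-0.22  0.37  0.06] [ 0.07  0.59  1.63 -0.    0.92 -0.47]
t: 65.9
tcp_pos: [0.5634, 0.1443, 0.1559]
tool_rot: [0.615, 0.789, -0.004, 0.004]
force: [-0.9, -16.1, 3.9]
finger_gap: 0.564
[-2.64  0.19  1.27] [ 0.06  0.59  1.63 -0.01  0.92 -0.17]
```

Run:
```python
from mk2 import *
s,p,d=snap('wrist'); mk(p,s,.162,'now'); save(p,'w20.png',1.4); print(s['tcp_pos'])
```

```text
now 377 mean ang 1.655 r 0.0154
[0.56342333 0.1443341  0.15588572]
```

View pics/w20.png

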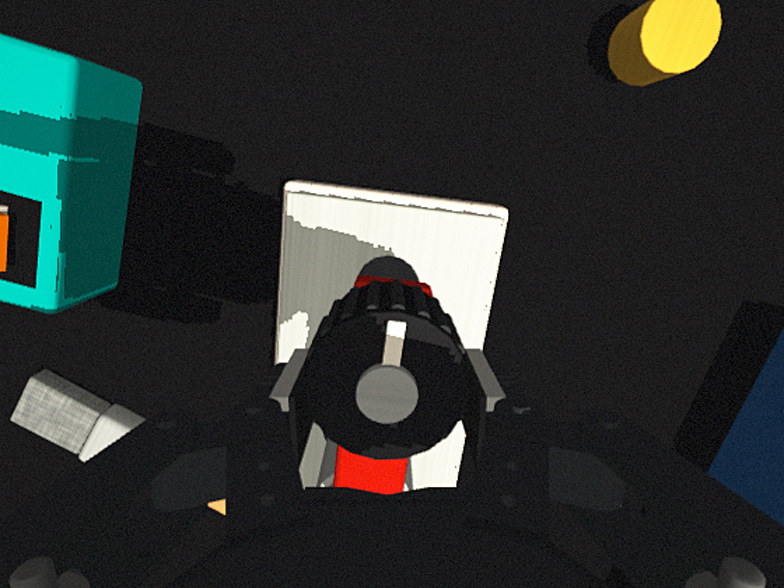

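Measured absolutely, the bar top started at 0.1394, so the nut was already about 0.9 rad in. It is now at 0.1250, the fully-down value, and 0.9 + 14.8 ≈ 15.7. Together with the hard resistance, that means it is at its stop. I'll release and verify.

```bash
python3 -m inch '[0,0,0,0, 0,0,0,0, 0,0,0,0, 0,0,0,0, 0,0,4,0, 0,0,4,0, 0,-5,4,0, 0,-3,3,-0.17, 0,0,0,-0.17, 0,0,0,0, 0,0,0,0]' 100 60
python3 - <<'E'
from mk2 import *
s,p,d=snap('wrist'); mk(p,s,.162,'now'); save(p,'w21.png',1.0); print(s['tcp_pos'],s['q'].round(2))
for n in ['wrist','top','scene']:
    if n!='wrist': s,p,d=snap(n)
    C=cloud(n,d,s); hsv=cv2.cvtColor(p,cv2.COLOR_RGB2HSV)
    m=((hsv[...,0]<6)|(hsv[...,0]>174))&(hsv[...,1]>180)&(hsv[...,2]>60)&(abs(C[...,2]-.125)<.006)&(abs(C[...,0]-.58)<.04)&(C[...,1]>-.12)
    q=C[m]; v=cv2.fitLine(q[:,:2].astype(np.float32),cv2.DIST_HUBER,0,.01,.01).ravel(); print(n,len(q),'z',np.median(q[:,2]),'dir',np.arctan2(v[1],v[0]))
    # rim bits
    save(p,n+'21.png',1.4); np.savez(n+'21.npz',p=p,d=d)
    m2=(abs(C[...,2]-.07)<.02)&(C[...,1]>.3)&(C[...,0]>.35)&(C[...,0]<.6)&(d>0)
    if n!='wrist': print(n,'box pts',m2.sum())
E
```

```text
t: 67.32
tcp_pos: [0.5625, 0.0713, 0.3031]
tool_rot: [0.742, 0.671, -0.0, -0.001]
force: [0.3, 0.1, 0.9]
finger_gap: 0.997
now 119 mean ang 1.718 r 0.016
[0.56245142 0.07125719 0.30312509] [-0.07  0.39  1.52  0.    1.24  0.03]
wrist 5957 z 0.12543231696304402 dir -1.4192986
top 443 z 0.12413576617698086 dir -1.4315672
top box pts 1614
scene 819 z 0.12502212336489738 dir -1.4191391
scene box pts 1645
```

View pics/w21.png

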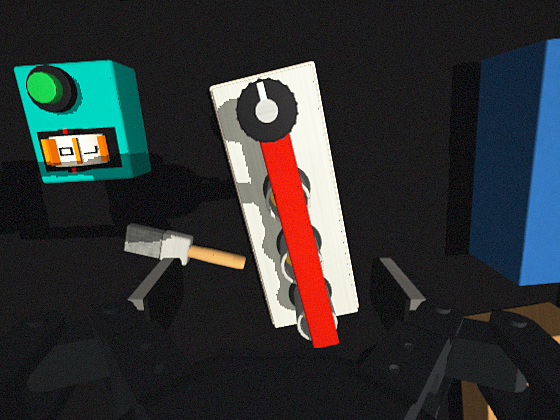

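View pics/top21.png

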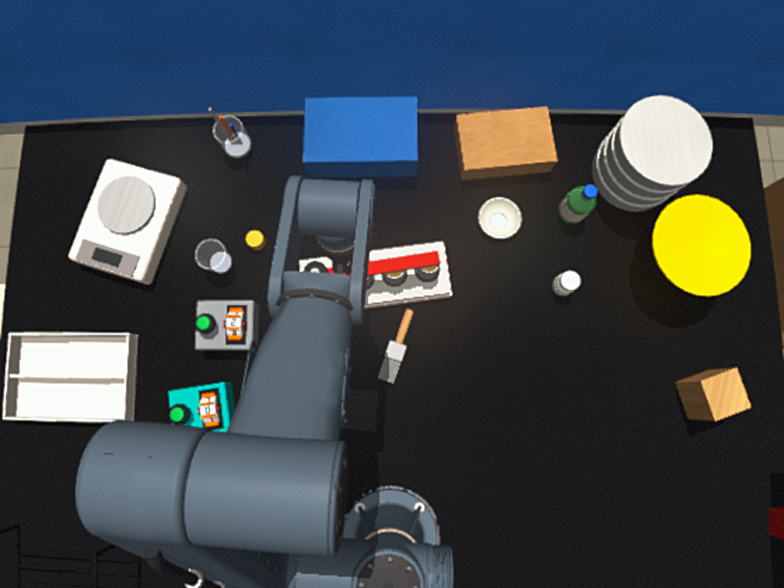

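The bar now reads -1.42 to -1.43 rad, so swing is about 1.55. That is above 1.5 but slightly off the stop, so I'll nudge it back for margin.

```bash
python3 -m inch '[2.5,-4,0,0.17, 2.5,-4,0,0.06, 2.2,-3.6,0,0, 0,0,-5,0, 0,0,-5,0, 0,0,-4,0, 0,0,-2.5,0, 0,0,0,0, 0,0,0,0]' 0 40
python3 -m inch '[-0.5,0,0,0, -0.5,0,0,0, 0,0,0,0, 0,0,0,0]'
python3 -m inch '[-0.4,0,0,0, 0,0,0,0, 0,0,0,0]'
python3 -m inch '[-0.4,0,0,0, 0,0,0,0, 0,0,0,0]'
```

```text
t: 68.6
tcp_pos: [0.6358, -0.0452, 0.1395]
tool_rot: [0.661, 0.751, 0.0, 0.001]
force: [0.7, 0.7, -0.3]
finger_gap: 0.0
t: 69.1
tcp_pos: [0.625, -0.0453, 0.1391]
tool_rot: [0.661, 0.751, 0.0, 0.0]
force: [1.0, -0.0, 0.2]
finger_gap: -0.002
t: 69.47
tcp_pos: [0.6209, -0.0452, 0.1387]
tool_rot: [0.661, 0.751, 0.0, 0.0]
force: [0.9, -0.4, 0.5]
finger_gap: -0.001
t: 69.85
tcp_pos: [0.6169, -0.0452, 0.1388]
tool_rot: [0.661, 0.751, 0.0, 0.0]
force: [0.3, -0.7, 1.8]
finger_gap: -0.004
```

```bash
python3 -m inch '[-0.3,0,-0.3,0, 0,0,0,0, 0,0,0,0]'
python3 -m inch '[-0.3,0,0,0, 0,0,0,0, 0,0,0,0]'
python3 -m inch '[-0.3,0,0,0, 0,0,0,0, 0,0,0,0]'
```

```text
t: 70.22
tcp_pos: [0.6152, -0.0454, 0.1367]
tool_rot: [0.661, 0.751, 0.001, 0.002]
force: [1.3, 1.5, 5.4]
finger_gap: 0.003
t: 70.6
tcp_pos: [0.6127, -0.0457, 0.1368]
tool_rot: [0.661, 0.751, 0.001, 0.002]
force: [3.8, 0.2, 6.1]
finger_gap: -0.003
t: 70.97
tcp_pos: [0.6099, -0.046, 0.1368]
tool_rot: [0.661, 0.751, 0.001, 0.002]
force: [3.5, -0.9, 6.5]
finger_gap: -0.004
```

Run:
```python
from h import *
s,p,d=snap('scene'); save(p,'s22.png',5,(230,190,340,270))
s,p,d=snap('wrist'); save(p,'w22.png',1.4)
```

```text
(no output)
```

View pics/s22.png

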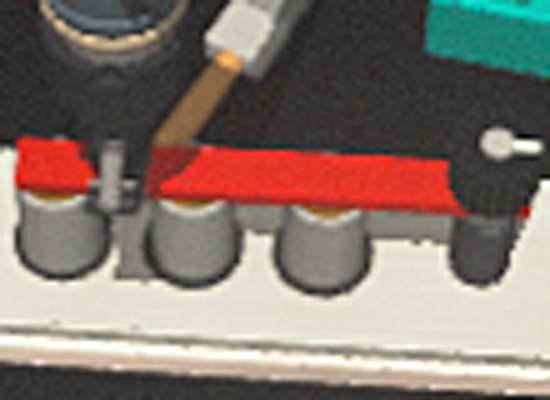

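View pics/w22.png

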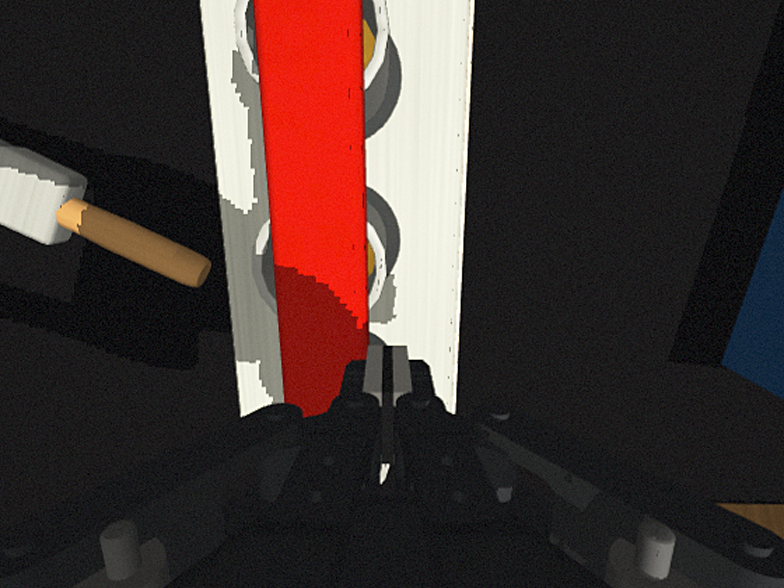

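```bash
python3 -m inch '[0.6,0,0.5,0, 0.5,0,4,0, 0,0,4.5,0, 0,0,4.5,0, -2,4,3,0, -2,4,0,0, -2,3.5,0,0, 0,0,0,0, 0,0,0,0]' 100 40
python3 - <<'E'
from mk2 import *
s,p,d=snap('wrist'); mk(p,s,.162,'now'); save(p,'w23.png',1.0); print(s['tcp_pos'],s['q'].round(2))
C=cloud('wrist',d,s); hsv=cv2.cvtColor(p,cv2.COLOR_RGB2HSV)
m=((hsv[...,0]<6)|(hsv[...,0]>174))&(hsv[...,1]>180)&(hsv[...,2]>60)&(abs(C[...,2]-.125)<.006)&(abs(C[...,0]-.58)<.04)&(C[...,1]>-.12)
q=C[m]; v=cv2.fitLine(q[:,:2].astype(np.float32),cv2.DIST_HUBER,0,.01,.01).ravel(); print(len(q),'z',np.median(q[:,2]),'dir',np.arctan2(v[1],v[0]),cv2.minAreaRect(q[:,:2].astype(np.float32)))
# bar position at y=-.08 vs line
for y in (.09,.05,0,-.04,-.08):
    k=abs(q[:,1]-y)<.004; print(y,q[k,0].min().round(4),q[k,0].max().round(4))
E
```

```text
t: 72.2
tcp_pos: [0.5583, 0.0696, 0.3]
tool_rot: [0.661, 0.751, -0.001, -0.001]
force: [0.4, -0.3, -0.9]
finger_gap: 1.0
now 133 mean ang 1.695 r 0.0158
[0.55833232 0.06964938 0.30004662] [-0.07  0.39  1.53 -0.    1.23 -0.2 ]
5940 z 0.12544275680496653 dir -1.4219137 ((0.583020806312561, 0.010553605854511261), (0.02965386025607586, 0.23495011031627655), 8.640485763549805)
0.09 0.5556 0.5858
0.05 0.5619 0.5911
0 0.5695 0.5987
-0.04 0.5758 0.6054
-0.08 0.5823 0.6111
```

View pics/w23.png

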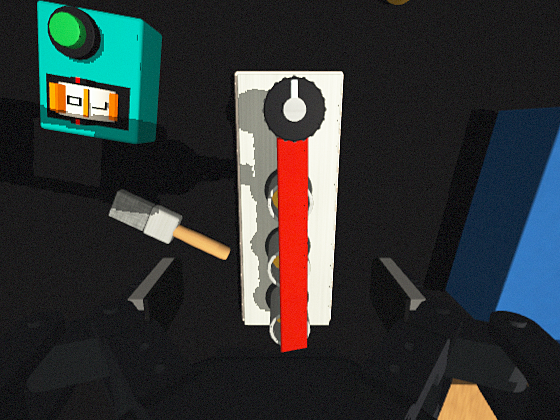

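Run:
```python
from h import *
s,p,d=snap('wrist'); C=cloud('wrist',d,s); hsv=cv2.cvtColor(p,cv2.COLOR_RGB2HSV)
red=((hsv[...,0]<6)|(hsv[...,0]>174))&(hsv[...,1]>180)&(hsv[...,2]>60)&(abs(C[...,2]-.125)<.01)&(abs(C[...,0]-.58)<.05)
red=cv2.erode(red.astype(np.uint8),np.ones((5,5)))>0
print('bar',np.median(C[red][:,2]),C[red][:,2].mean(),C[red][:,2].std())
for yc in (.09,.05,0,-.04,-.08): 
    k=red&(abs(C[...,1]-yc)<.01); print(yc,k.sum(),np.median(C[k][:,2]).round(5))
w=(hsv[...,1]<60)&(hsv[...,2]>140)&(abs(C[...,2]-.11)<.004)&(abs(C[...,0]-.58)<.05); print('rim',w.sum(),np.median(C[w][:,2]))
k=(abs(C[...,2]-.04)<.004)&(abs(C[...,0]-.58)<.06)&(C[...,1]>-.1)&(C[...,1]<.18);k=cv2.erode(k.astype(np.uint8),np.ones((5,5)))>0; print('deck',k.sum(),np.median(C[k][:,2]))
k=(abs(C[...,2])<.01)&(C[...,0]>.3)&(C[...,0]<.48); print('bench',np.median(C[k][:,2]))
k=(abs(C[...,2]-.162)<.008)&(np.hypot(C[...,0]-.5619,C[...,1]-.1497)<.023)
kk=k&(np.hypot(C[...,0]-.5619,C[...,1]-.1497)>.012);print('nut top',np.median(C[kk][:,2]))
kk=(np.hypot(C[...,0]-.5619,C[...,1]-.1497)<.006);print('post top',np.median(C[kk][:,2]))
# start
f=np.load('w11.npz');s=dict(tcp_pos=f['pos'],tool_rot=f['rot']);C=cloud('wrist',f['d'],s);hsv=cv2.cvtColor(f['p'],cv2.COLOR_RGB2HSV)
red=((hsv[...,0]<6)|(hsv[...,0]>174))&(hsv[...,1]>180)&(hsv[...,2]>60)&(abs(C[...,2]-.14)<.01)
red=cv2.erode(red.astype(np.uint8),np.ones((5,5)))>0
print('start bar',np.median(C[red][:,2]))
k=(abs(C[...,2]-.04)<.004)&(abs(C[...,0]-.58)<.06)&(C[...,1]>-.1)&(C[...,1]<.18);k=cv2.erode(k.astype(np.uint8),np.ones((5,5)))>0; print('deck',np.median(C[k][:,2]))
```

```text
bar 0.12552723140728644 0.12552013269973758 0.0006998068785310158
0.09 503 0.1255
0.05 414 0.12554
0 362 0.12556
-0.04 372 0.1256
-0.08 279 0.12555
rim 436 0.11040324510279903
deck 7153 0.04056380381926766
bench 0.00048137327528097185
nut top 0.16247297236002456
post top 0.16552648379961474
start bar 0.1393715674958942
deck 0.040485951959283895
```

Corrected for the camera's +0.5 mm bias, the bar top is at 0.1250, the rims at 0.1099 and the post stands 3 mm proud of the nut. All of these match fully down, so the nut is at its stop. Next is the grey control box.

```bash
python3 -m inch '[-2.5,5,0,0, -2.5,5,0,0, -2.4,5,0,0, -2.4,5,-2,0, 0,0,0,0, 0,0,0,0, 0,0,0,0]' 100 40
python3 - <<'E'
from h import *
s,p,d=snap('wrist'); save(p,'w24.png',1.4); np.savez('w24.npz',p=p,d=d,pos=s['tcp_pos'],rot=s['tool_rot']); print(s['tcp_pos'],s['q'].round(2))
C=cloud('wrist',d,s); hsv=cv2.cvtColor(p,cv2.COLOR_RGB2HSV)
g=(hsv[...,0]>45)&(hsv[...,0]<75)&(hsv[...,1]>120)&(C[...,2]<.13); q=C[g]
print('green',g.sum(),(q.min(0)+q.max(0))/2,q.max(0)-q.min(0),np.median(q[:,2]))
b=(abs(C[...,2]-.0605)<.002)&(C[...,0]<.55)&(C[...,0]>.36)&(C[...,1]>.27)&(hsv[...,1]<60)
r=cv2.minAreaRect(C[b][:,:2].astype(np.float32)); print('box top',b.sum(),r)
m=((hsv[...,0]<6)|(hsv[...,0]>174))&(hsv[...,1]>180)&(hsv[...,2]>60)&(C[...,1]>.3)&(C[...,2]<.1)
n,L,st,ce=cv2.connectedComponentsWithStats(m.astype(np.uint8))
for i in range(1,n):
    if st[i,4]>5: print('red',ce[i],np.median(C[L==i],0))
o=(hsv[...,0]>8)&(hsv[...,0]<24)&(hsv[...,1]>170)&(C[...,1]>.3)&(C[...,0]>.38)
n,L,st,ce=cv2.connectedComponentsWithStats(o.astype(np.uint8))
for i in range(1,n):
    if st[i,4]>30: q=C[L==i]; print('rib',ce[i].round(),st[i,4],np.median(q,0).round(4),q.min(0).round(3),q.max(0).round(3))
E
```

```text
t: 73.18
tcp_pos: [0.4623, 0.2686, 0.281]
tool_rot: [0.662, 0.75, 0.0, 0.0]
force: [0.3, -0.5, -1.3]
finger_gap: 1.0
[0.46229522 0.26859268 0.28101803] [ 0.32  0.37  1.62 -0.    1.15  0.19]
green 1756 [0.45995404 0.23124186 0.06401551] [0.71710111 0.53706938 0.13032446] 0.10005768922220548
box top 8754 ((0.46662774682044983, 0.36601972579956055), (0.12868639826774597, 0.10892562568187714), 89.7412338256836)
red [96.09677419 17.58064516] [0.27709399 0.40913162 0.07924217]
red [104.6  67.4] [0.28448889 0.36737026 0.0795088 ]
red [291.47826087 101.86956522] [0.46612493 0.35875264 0.07951306]
red [285.96153846 143.88461538] [0.4663296  0.3178739  0.07887274]
rib [256. 119.] 75 [0.4331 0.3385 0.0731] [0.431 0.324 0.06 ] [0.438 0.353 0.076]
rib [278. 121.] 159 [0.4559 0.3387 0.0916] [0.452 0.326 0.082] [0.459 0.352 0.405]
rib [304. 125.] 140 [0.4809 0.3395 0.0871] [0.454 0.325 0.081] [0.485 0.352 0.405]
rib [319. 127.] 238 [0.4987 0.3386 0.0674] [0.454 0.324 0.059] [0.504 0.353 0.405]
rib [437. 162.] 335 [0.6532 0.317  0.0191] [ 0.454  0.3   -0.   ] [0.671 0.335 0.405]
```

View pics/w24.png

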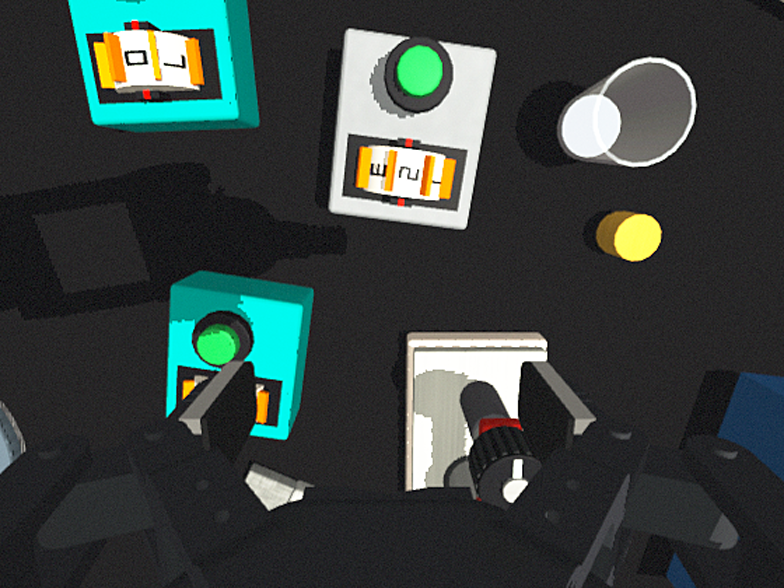

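Grey box (the only non-teal one of the three) is at (413,125), with its button at (419,70) and wheel at (405,172). Digit 2 is between the red marks, and 3 lies on the -x side. Box centre measures (0.4666, 0.366) with yaw near 0 and size 129x109 mm, as given. Here is an enlarged crop, and I'll approach with a part-open gripper.

```bash
python3 - <<'E'
from h import *
f=np.load('w24.npz'); save(f['p'],'c24.png',4,(225,10,365,165))
E
python3 -m inch '[0.1,2.4,-2.3,-0.12, 0.1,2.4,-2.3,0, 0.1,2.3,-2.3,0, 0,0,0,0, 0,0,0,0, 0,0,0,0]' 47 40
python3 - <<'E'
from h import *
s,p,d=snap('wrist'); save(p,'w25.png',1.4); print(s['tcp_pos'],s['finger_gap'],s['tool_rot'].round(3))
C=cloud('wrist',d,s); T=(C-s['tcp_pos'])@R.from_quat(s['tool_rot']).as_matrix()
k=(d>0)&(abs(T[...,0])<.03)&(abs(T[...,1])<.06)&(T[...,2]>-.03)&(T[...,2]<.03)
q=T[k]; print(len(q))
for z in np.arange(-.03,.03,.004):
    w=q[(q[:,2]>=z)&(q[:,2]<z+.004)]
    L=w[w[:,1]<0];Rr=w[w[:,1]>0]
    print(round(z,3),[ (len(a),a[:,1].min().round(4),a[:,1].max().round(4),a[:,0].min().round(4),a[:,0].max().round(4)) for a in (L,Rr) if len(a)>3])
E
```

```text
t: 73.97
tcp_pos: [0.4647, 0.3401, 0.2129]
tool_rot: [0.705, 0.709, 0.001, 0.0]
force: [-0.1, -0.5, 0.0]
finger_gap: 0.47
[0.46473775 0.34005763 0.21288384] 0.4696149323609803 [0.705 0.709 0.001 0.   ]
4732
-0.03 [(399, np.float64(-0.0495), np.float64(-0.0214), np.float64(0.007), np.float64(0.015)), (394, np.float64(0.0213), np.float64(0.0501), np.float64(0.0068), np.float64(0.0149))]
-0.026 [(154, np.float64(-0.0419), np.float64(-0.0215), np.float64(-0.0039), np.float64(0.0142)), (154, np.float64(0.0201), np.float64(0.0425), np.float64(-0.0009), np.float64(0.0142))]
-0.022 [(430, np.float64(-0.0302), np.float64(-0.0198), np.float64(-0.0108), np.float64(0.0126)), (436, np.float64(0.0198), np.float64(0.0295), np.float64(-0.0106), np.float64(0.0125))]
-0.018 [(180, np.float64(-0.0267), np.float64(-0.0198), np.float64(-0.0101), np.float64(0.0123)), (176, np.float64(0.0198), np.float64(0.0268), np.float64(-0.0112), np.float64(0.0122))]
-0.014 [(216, np.float64(-0.0336), np.float64(-0.0198), np.float64(-0.0106), np.float64(0.0123)), (214, np.float64(0.0198), np.float64(0.0338), np.float64
[... 639 characters left out ...]
), np.float64(-0.0103), np.float64(0.0121)), (166, np.float64(0.02), np.float64(0.0337), np.float64(-0.0101), np.float64(0.0122))]
0.006 [(139, np.float64(-0.0332), np.float64(-0.0198), np.float64(-0.0104), np.float64(0.0124)), (136, np.float64(0.0199), np.float64(0.0333), np.float64(-0.0104), np.float64(0.0122))]
0.01 [(96, np.float64(-0.0309), np.float64(-0.0198), np.float64(-0.0104), np.float64(0.012)), (95, np.float64(0.02), np.float64(0.0315), np.float64(-0.0106), np.float64(0.012))]
0.014 [(31, np.float64(-0.0243), np.float64(-0.0198), np.float64(-0.0079), np.float64(0.011)), (29, np.float64(0.02), np.float64(0.0203), np.float64(-0.0084), np.float64(0.0104))]
0.018 []
0.022 []
0.026 []
```

View pics/w25.png

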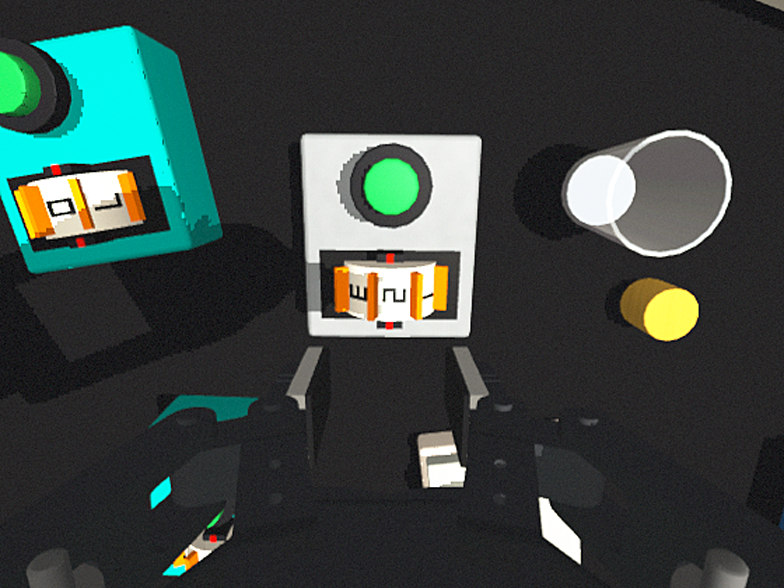

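View pics/c24.png

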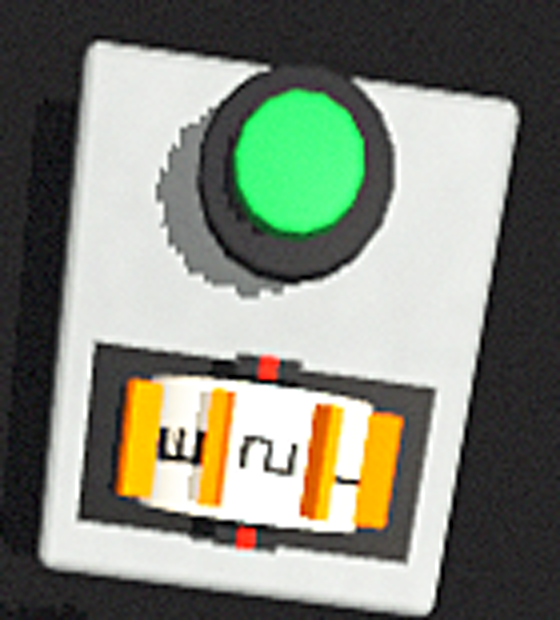

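```bash
python3 -m inch '[0.45,-0.15,-3,0, 0,0,-3,0, 0,0,-2.5,0, 0,0,0,0, 0,0,0,0]' 55 40
python3 - <<'E'
from h import *
s,p,d=snap('wrist'); save(p,'w26.png',1.4); print(s['tcp_pos'],s['finger_gap'],s['tool_rot'].round(3))
C=cloud('wrist',d,s); T=(C-s['tcp_pos'])@R.from_quat(s['tool_rot']).as_matrix()
k=(d>0)&(abs(T[...,0])<.014)&(abs(T[...,1])<.04)&(T[...,2]>0)&(T[...,2]<.02)
q=T[k]; w=q[(abs(q[:,1])<.03)]; print('face',w[w[:,1]<0][:,1].max(),w[w[:,1]>0][:,1].min(),'tip',w[:,2].max())
E
```

```text
t: 74.65
tcp_pos: [0.4693, 0.3394, 0.1279]
tool_rot: [0.705, 0.709, 0.001, 0.0]
force: [-0.0, 0.3, 0.4]
finger_gap: 0.548
[0.46928536 0.33943636 0.12793462] 0.5484360190999844 [0.705 0.709 0.001 0.   ]
face -0.02308998937890077 0.02322554291113537 tip 0.016211668676208053
```

View pics/w26.png

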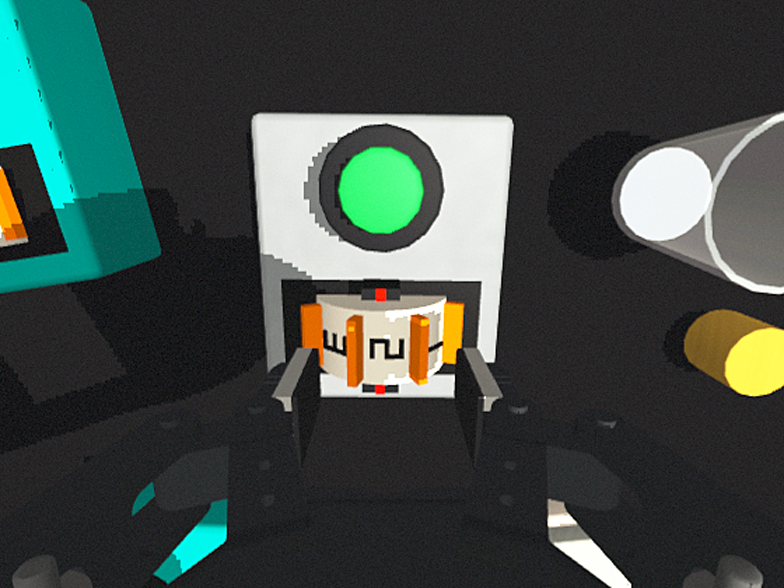

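```bash
python3 -m inch '[0,-0.05,-1.5,0, 0,0,-1.1,0, 0,0,0,0, 0,0,0,0]'
python3 -m inch '[0.5,0,0.05,0, 0.5,0,0.1,0, 0.5,0,0.1,0, 0.5,0,0,0, 0.5,0,0,0, 0.5,0,0,0, 0.4,0,0,0, 0,0,0,0, 0,0,0,0]'
python3 - <<'E'
from h import *
s,p,d=snap('wrist'); save(p,'w27.png',1.4); print(s['tcp_pos'],s['force'])
E
```

```text
t: 75.2
tcp_pos: [0.4684, 0.3388, 0.1005]
tool_rot: [0.705, 0.71, -0.0, -0.0]
force: [1.7, -0.1, 0.1]
finger_gap: 0.55
t: 76.32
tcp_pos: [0.5032, 0.3389, 0.1034]
tool_rot: [0.705, 0.71, 0.001, 0.0]
force: [0.6, -1.6, 0.6]
finger_gap: 0.55
[0.5031627  0.33886783 0.10338622] [ 0.61063465 -1.59835706  0.59207421]
```

View pics/w27.png

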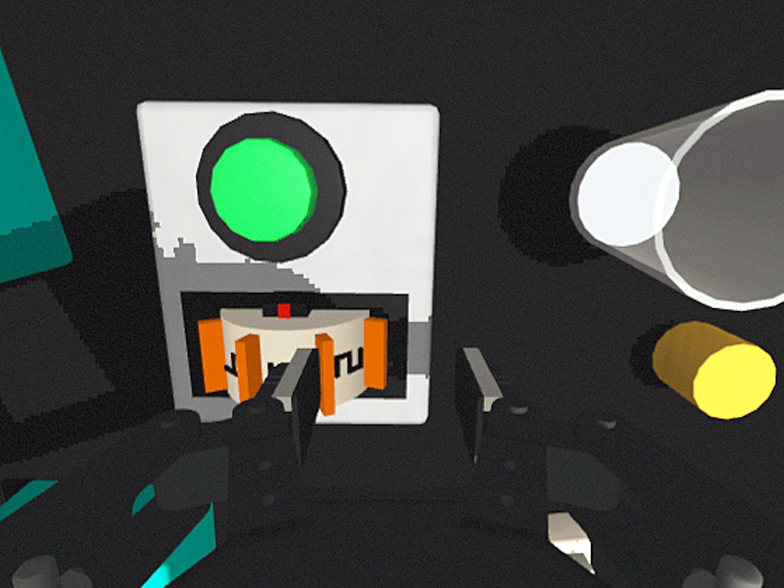

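```bash
python3 -m inch '[0,0,1.3,0, -1.75,0,0,0, -1.75,0,0,0, 0,0,-1.5,0, 0,0,0,0, 0.5,0,0.05,0, 0.5,0,0.1,0, 0.5,0,0.05,0, 0.5,0,0,0, 0.5,0,0,0, 0.5,0,0,0, 0.5,0,0,0, 0,0,0,0, 0,0,0,0]'
python3 -m inch '[0,0,1.3,0, -1.75,0,0,0, -1.75,0,0,0, 0,0,0,0]'
python3 - <<'E'
from h import *
s,p,d=snap('wrist'); save(p,'w28.png',1.4); print(s['tcp_pos'],s['force'])
E
```

```text
t: 78.12
tcp_pos: [0.5033, 0.339, 0.1035]
tool_rot: [0.705, 0.71, 0.001, 0.001]
force: [-0.3, 0.2, -0.3]
finger_gap: 0.551
t: 78.62
tcp_pos: [0.4658, 0.3388, 0.1167]
tool_rot: [0.704, 0.71, -0.0, -0.0]
force: [0.0, 0.2, 0.0]
finger_gap: 0.551
[0.46579259 0.33881745 0.11665039] [0.04486487 0.19368594 0.00753434]
```

View pics/w28.png

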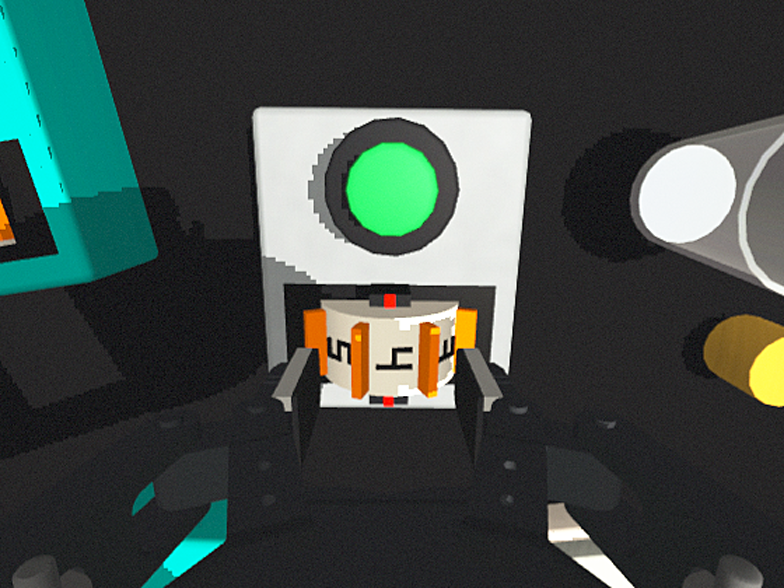

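Digit 4 is on top. Two more strokes.

```bash
python3 -m inch '[0,0,-1.5,0, 0,0,0,0, 0.5,0,0.05,0, 0.5,0,0.1,0, 0.5,0,0.05,0, 0.5,0,0,0, 0.5,0,0,0, 0.5,0,0,0, 0.5,0,0,0, 0,0,0,0, 0,0,0,0]'
python3 -m inch '[0,0,1.3,0, -1.75,0,0,0, -1.75,0,0,0, 0,0,-1.5,0, 0,0,0,0, 0.5,0,0.05,0, 0.5,0,0.1,0, 0.5,0,0.05,0, 0.5,0,0,0, 0.5,0,0,0, 0.5,0,0,0, 0.4,0,0,0, 0,0,0,0, 0,0,0,0]'
python3 -m inch '[0,0,1.3,0, 0,-1,3,0, -2,-2,3,0, -2,-2,3,0, 0,-2,0,0, 0,0,0,0, 0,0,0,0]'
python3 - <<'E'
from h import *
s,p,d=snap('wrist'); save(p,'w29.png',1.4); save(p,'c29.png',5,(210,90,350,210)); print(s['tcp_pos'],s['force'])
C=cloud('wrist',d,s); hsv=cv2.cvtColor(p,cv2.COLOR_RGB2HSV)
o=(hsv[...,0]>8)&(hsv[...,0]<24)&(hsv[...,1]>150)&(abs(C[...,1]-.34)<.03)&(abs(C[...,0]-.4665)<.05)
n,L,st,ce=cv2.connectedComponentsWithStats(o.astype(np.uint8))
for i in range(1,n):
    if st[i,4]>30: 
        q=C[L==i]; r=np.hypot(q[:,0]-.4665,q[:,2]-.0555); k=(r>.0355)&(r<.04); a=np.degrees(np.arctan2(q[k,0]-.4665,q[k,2]-.0555)); print('rib',ce[i].round(),st[i,4],k.sum(),np.median(a).round(1) if k.any() else '')
g=(hsv[...,0]>45)&(hsv[...,0]<75)&(hsv[...,1]>120)&(abs(C[...,1]-.4)<.03)&(abs(C[...,0]-.4665)<.03);q=C[g]
zt=np.median(q[:,2]);q=q[abs(q[:,2]-zt)<.002]; print('button',g.sum(),zt,((q.min(0)+q.max(0))/2).round(4),(q.max(0)-q.min(0)).round(4))
E
```

```text
t: 80.05
tcp_pos: [0.5033, 0.339, 0.1034]
tool_rot: [0.705, 0.71, 0.001, 0.001]
force: [-0.2, 0.6, 1.2]
finger_gap: 0.547
t: 81.8
tcp_pos: [0.5021, 0.3389, 0.1034]
tool_rot: [0.705, 0.71, 0.001, 0.0]
force: [0.5, 0.0, -0.3]
finger_gap: 0.551
t: 82.68
tcp_pos: [0.462, 0.2689, 0.2056]
tool_rot: [0.705, 0.709, -0.0, -0.0]
force: [-0.2, 0.2, -0.8]
finger_gap: 0.549
[0.46201371 0.26891335 0.20560378] [-0.16200358  0.18179381 -0.78208319]
rib [244. 121.] 308 117 -63.9
rib [266. 121.] 322 233 -20.2
rib [301. 122.] 322 189 23.2
rib [322. 122.] 420 155 66.7
button 1824 0.10018018328779389 [0.4668 0.4004 0.1002] [0.029  0.0277 0.004 ]
```

View pics/c29.png

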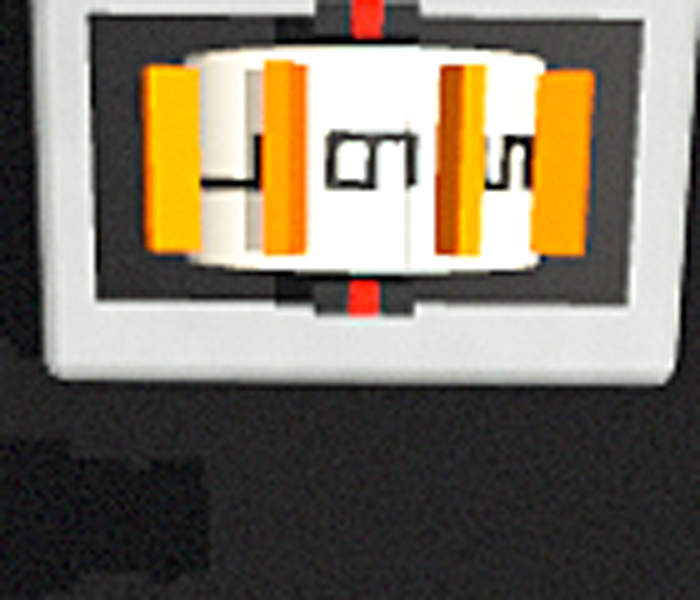

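View pics/w29.png

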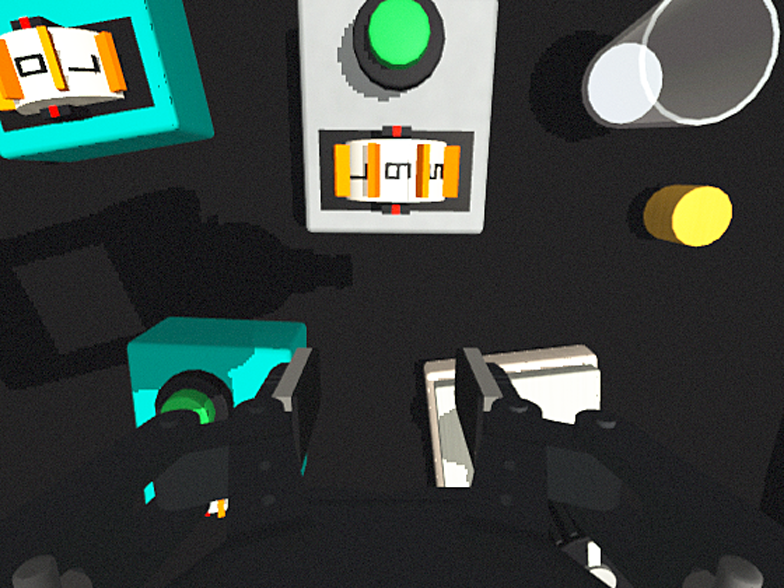

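Timer reads 6, between the red marks, with 7 on the left and 5 on the right; the ribs put it within about 1.5° of centre. Before pressing start, I'll check the clamp from the scene view while moving above the button.

```bash
python3 -m inch '[0.15,4.4,0,0, 0.15,4.4,0,0, 0.15,4.35,-2,0, 0,0,-2,0, 0,0,-1.5,0, 0,0,0,0, 0,0,0,0, 0,0,0,0]' 0 40
python3 - <<'E'
from h import *
s,p,d=snap('wrist'); save(p,'w30.png',1.4); print(s['tcp_pos'],s['finger_gap'])
T=(cloud('wrist',d,s)-s['tcp_pos'])@R.from_quat(s['tool_rot']).as_matrix()
k=(d>0)&(abs(T[...,0])<.014)&(abs(T[...,1])<.03)&(T[...,2]>0.0)&(T[...,2]<.03); q=T[k]
for z in (.004,.008,.012,.016): w=q[(q[:,2]>z)&(q[:,2]<z+.004)]; print(z,len(w),w[:,1].min().round(4) if len(w) else '',w[:,1].max().round(4) if len(w) else '')
print('tip',q[:,2].max())
s,p,d=snap('scene'); save(p,'s30.png',2.5,(200,120,520,340))
C=cloud('scene',d); hsv=cv2.cvtColor(p,cv2.COLOR_RGB2HSV)
m=((hsv[...,0]<6)|(hsv[...,0]>174))&(hsv[...,1]>180)&(hsv[...,2]>60)&(abs(C[...,2]-.125)<.006)&(abs(C[...,0]-.58)<.04)&(C[...,1]>-.12)
q=C[m]; v=cv2.fitLine(q[:,:2].astype(np.float32),cv2.DIST_HUBER,0,.01,.01).ravel(); print('bar',np.median(q[:,2]),np.arctan2(v[1],v[0]))
E
```

```text
t: 83.72
tcp_pos: [0.4666, 0.4003, 0.1522]
tool_rot: [0.705, 0.709, 0.001, 0.0]
force: [0.1, -0.4, -0.1]
finger_gap: -0.003
[0.46662569 0.40027059 0.1521935 ] -0.0031949940541778185
0.004 207 -0.0133 0.0137
0.008 180 -0.0127 0.0131
0.012 58 -0.0063 0.0097
0.016 0  
tip 0.015394016499487753
bar 0.12478805107753832 -1.4226364
```

View pics/s30.png

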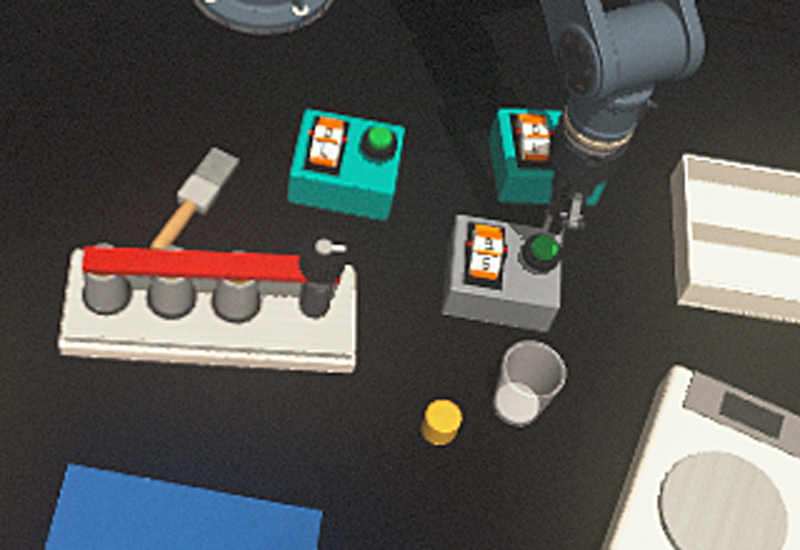

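View pics/w30.png

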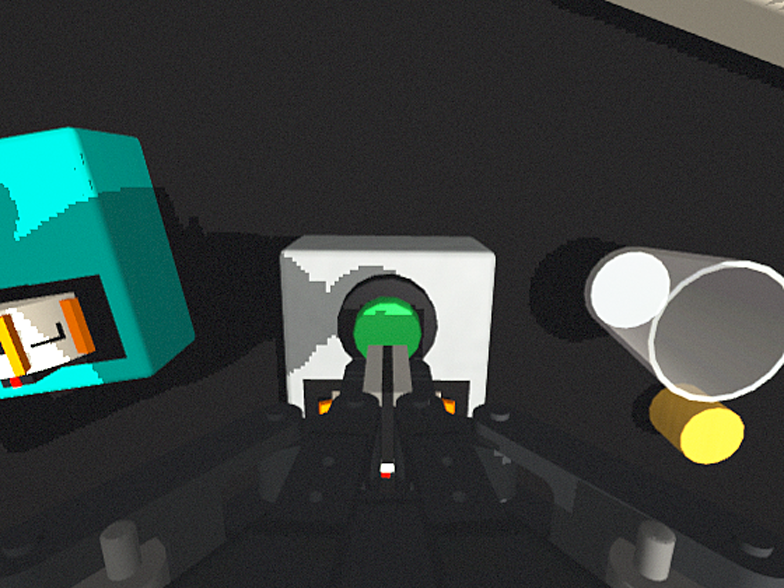

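```bash
python3 -m inch '[0,0,-1.5,0, 0,0,-1.5,0, 0,0,0,0, 0,0,0,0]'
python3 -m inch '[0,0,-0.5,0, 0,0,0,0, 0,0,0,0]'
python3 -m inch '[0,0,-0.4,0, 0,0,0,0, 0,0,0,0]'
```

```text
t: 84.32
tcp_pos: [0.4657, 0.4002, 0.1208]
tool_rot: [0.705, 0.71, -0.0, -0.0]
force: [0.6, -0.0, 0.3]
finger_gap: 0.003
t: 84.7
tcp_pos: [0.4663, 0.4006, 0.1168]
tool_rot: [0.705, 0.71, 0.001, 0.0]
force: [0.8, 0.2, 2.1]
finger_gap: 0.001
t: 85.08
tcp_pos: [0.4664, 0.4007, 0.1131]
tool_rot: [0.705, 0.71, 0.001, 0.0]
force: [-0.2, -0.4, 7.1]
finger_gap: -0.003
```

```bash
python3 -m inch '[0,0,-0.3,0, 0,0,0,0, 0,0,0,0, 0,0,0,0]'
python3 -m inch '[0,0,1.5,0, 0,0,4,0, 0,0,5,0, -2,-4,3,0, -2,-4,0,0, -2,-4,0,0, 0,-2,0,0, 0,0,0,0, 0,0,0,0, 0,0,0,0]'
python3 - <<'E'
from h import *
s,p,d=snap('wrist'); save(p,'w31.png',1.4); print(s['t'],s['tcp_pos'],s['force'])
C=cloud('wrist',d,s); hsv=cv2.cvtColor(p,cv2.COLOR_RGB2HSV)
g=(hsv[...,0]>45)&(hsv[...,0]<75)&(hsv[...,1]>120)&(abs(C[...,1]-.4)<.03)&(abs(C[...,0]-.4665)<.03); print('button z',np.median(C[g][:,2]))
s,p,d=snap('scene'); save(p,'s31.png',2.5,(100,120,420,340)); C=cloud('scene',d); hsv=cv2.cvtColor(p,cv2.COLOR_RGB2HSV)
m=((hsv[...,0]<6)|(hsv[...,0]>174))&(hsv[...,1]>180)&(hsv[...,2]>60)&(abs(C[...,2]-.125)<.006)&(abs(C[...,0]-.58)<.04)&(C[...,1]>-.12)
q=C[m]; v=cv2.fitLine(q[:,:2].astype(np.float32),cv2.DIST_HUBER,0,.01,.01).ravel(); print('bar',np.median(q[:,2]),np.arctan2(v[1],v[0]))
E
```

```text
t: 85.58
tcp_pos: [0.4664, 0.4007, 0.1128]
tool_rot: [0.705, 0.71, 0.001, 0.0]
force: [-3.1, -2.3, 22.1]
finger_gap: 0.003
t: 86.82
tcp_pos: [0.4062, 0.2611, 0.2441]
tool_rot: [0.704, 0.71, 0.0, -0.0]
force: [-0.1, -0.1, -0.1]
finger_gap: -0.002
86.825 [0.40620969 0.2611059  0.24405803] [-0.12107476 -0.08030408 -0.07713462]
button z 0.10014035889599865
bar 0.12511310190244962 -1.4219136
```

View pics/w31.png

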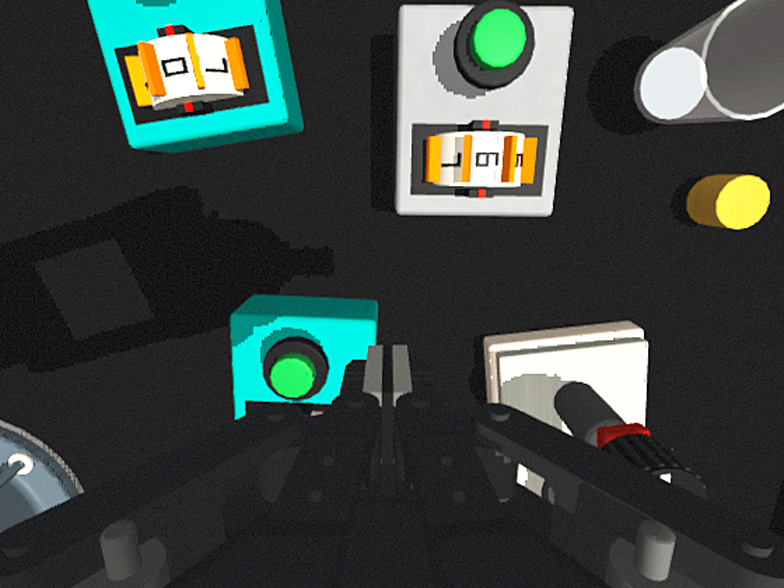

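View pics/s31.png

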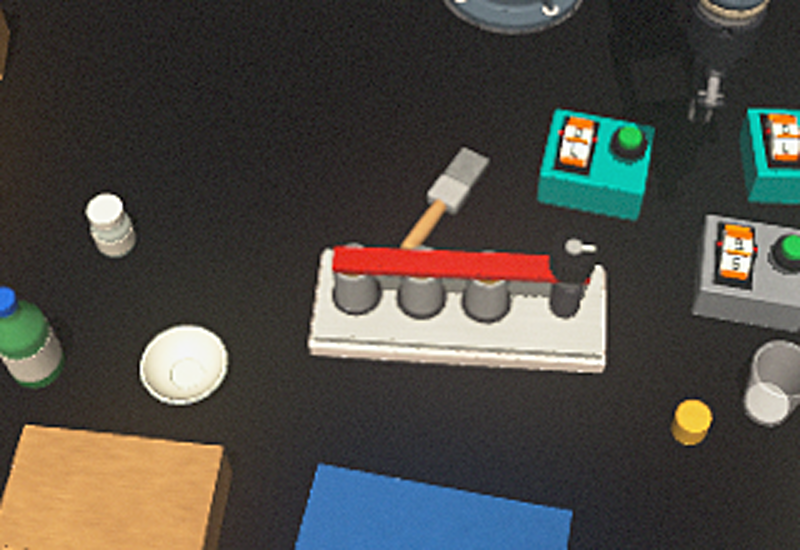

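```bash
python3 -c "
from station import job,manip
print(manip.sense()['force'].round(1)); print(job.sign_off())"
```

```text
[ 0.3 -0.2  0.1]
the job is handed in; nothing more can be done
None
```

The job is handed in at about 87 s of the 210 s. All three sieves are on their spigots, the bar is across, the nut is down, the timer is at 6, and the start button has been pressed and released.

What the last checks showed:
- **Sieves:** all three rims measured 110 mm above the bench before the bar went over them, which is fully down. They still stood in place under the bar in the last view.
- **Nut:** I take it to be at its stop. After allowing for the camera reading about 0.5 mm high, the bar's top is at 125.0 mm and the post stands 3 mm above the nut, both matching fully down. It also met a hard stop.
- **Nut turn count disagreed:** the nut's white mark shows only about 14.8 rad of turning. I put the rest down to the nut starting about 0.9 rad screwed in, since the bar began about 1 mm low.
- **Bar:** it reads about 1.55 rad, above the 1.5 limit but not on its 1.571 stop. It came back about 0.02 rad while I worked the nut, and one attempt to push it back did not move it.
- **Timer:** digit 6 is between the red marks, within about 1.5°.
- **Start button:** it travelled about 6 mm, to a firm end at 22 N, and came back up to its starting height.
- **Other things on the bench:** I touched none of them. They looked unmoved in the last view, but I did not measure them again.
- **Robot:** it is clear of everything, with the force reading near zero.

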